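Change over the taping press: reset its stop screw with the setting block

ROBOT

A 6-joint arm with a two-finger parallel gripper is mounted at the origin on a cart in front of the work surface, level with it; the furniture and walls round the work are solid. World frame = base frame: x ahead of the robot, y to its left, z up, the work surface at z = 0. Lengths are in m, angles in degrees, forces in N, time in s.
With the tool pointing down it reaches from about 0.35 to 0.85 m from the base axis. Payload 8.1 kg.
Tool frame: the origin (TCP) lies between the finger pads; the fingertips stand 25 mm ahead of it and the grasp point (between the pads) lies 6 mm ahead of it (bot.tips_ahead is the distance from the TCP to the fingertips, in m); z points along the fingers, y is the direction in which the jaws open and shut (so a half turn about z gives the same grasp; the last joint's range is limited). The gripper opens to 93 mm and grips with 3 to 60 N. Pads are 15 mm wide; open, the fingers measure 128 mm over their backs; the gripper's body (75 mm by 188 mm) begins 65 mm behind the grasp point.
Start: joints at [62.028, 7.471, 85.268, -0, 87.261, -4.893], TCP at [0.235, 0.552, 0.244] pointing down, gripper open.
Joint ranges: [-169.43, 169.43], [-51.17, 129.36], [1.28, 143.12], [-76.62, 256.62], [0, 156.53], [-152.29, 152.29]. Speed limits (degrees/s): [136.94, 136.94, 159.86, 180, 180, 180].

INTERFACE

Orientations are given as a 3x3 rotation matrix whose columns are the frame's x, y, z axes.
In Python, from rig import bot, move_gripper, kin, readout, cams, job gives the robot as it stands. Calls block until the motion is done:
- bot.movep(position, orientation): joint-space move of the TCP to a pose.
- bot.servo_line(position, orientation=None, rate=0.15, max_force=None): straight line of the TCP; orientation=None keeps the orientation; rate is the mean speed in m/s. With max_force (N) it stops when the force on the tool has changed by that much, and returns True; else False.
- bot.goto_joints(angles): joint-space move.
- move_gripper(opening, squeeze=None): finger opening in m; squeeze is the grip in N (None keeps the last); returns when the fingers have stopped.
- bot.dwell(seconds).
- kin.solve_ik(position, orientation): joint angles nearest the present ones, or None.
- readout.get_obs(): the state.
- cams.snapshot(name): name is "scene" or "top" or "wrist"; returns a dict with "frame" (480x640x3 uint8, red, green, blue), "K" (3x3 intrinsics, pixels), "extrinsics" (4x4, takes a point from world to camera coordinates). Camera axes: x right, y down, z forward; pixel columns grow to the right and rows downward; lengths in m; the calibration is good to about 2 mm. A picture is of the moment at which its call begins. There is no depth.
A pose or a line that the arm cannot do raises bot.Unreachable and nothing moves.
- job.hand_in(): hands the job in, once; it reports no verdict.
The state is a dict: "t": time; "joint_positions": joint angles; "qvel": joint speeds; "joint_efforts": joint torques, N m; "ee_pos": TCP position; "tool_rot": TCP orientation; "contact_force": force on the tool from outside, world axes, zero at the start; "moment": the same for the moment, N m; "width": finger opening in m.
Only numpy, scipy, OpenCV 4.12 (cv2) and the standard library are available. Lean on these libraries where they do the work, as an engineer would, in place of code of your own. Each camera call takes 0.05 s, during which the arm holds its last target.

TASK

Change over the bench taping press. First shut its air cock fully; then, with the air shut, take every tape roll off the spindles and lay it flat in the steel tray (side by side, not stacked), and slide the setting block in from the front under the press's stop screw, in line with the press, and turn the screw down with the driver until it just touches the block so that the block would only just drag beneath it. Leave the screw so set, stand the driver back in its stand, lay the block back on its grey mat, and when all that is done open the air cock fully again; leave the bystanding bottle, pot and timer alone.

Things in the scene. Friction and masses are not known exactly. Their poses are not given: they have to be found in the camera images.
- cock_handle (a joint): handle of the air cock, a quarter-turn lever that swings level about a vertical pin: 0 = open (handle in line with the pipe, pointing to the robot's right), 1.571 = shut (handle across the pipe, pointing towards the robot). Seen from above it shuts clockwise and opens anticlockwise; hard stops at both ends; it needs about 0.15 N m and stays where it is left
- cock_axis (a point): pin of the air cock, at the handle's mid-height (z = 68 mm); fixed in the cock, its x axis runs along the pipe to the robot's left (the open handle points along -x). The handle bar is 14 mm wide and 12 mm high and reaches 80 mm out from the pin (and 10 mm behind it); pipe and body below are at most 46 mm high, the pin's stem 14 mm thick
- cock_tip (a point): outer end of the cock's handle, at its mid-height; its x axis points from there to the pin
- stop_screw (a joint): angle of the stop screw: 0 = fully up; grows as it turns clockwise seen from above, lowering it 12 mm a turn. Takes about 0.05 N m and stays where left, also under a push of 20 N. Starts at 1.6 to 4.2 (foot 6 to 11 mm above the block's top level); meets the block near 7.33, where the torque begins to rise by about 0.03 N m a mm
- screw_head (a point): centre of the floor of the slot in the brass screw head, which sits on top of the press's arm; x axis along the slot. The slot is 7 mm wide, 12 mm deep, 33 mm long, open at both ends; the head is 36 mm across. It turns and sinks with the screw; slot floor at about z = 94 mm when set
- screw_foot (a point): centre of the underside of the screw's foot, a disc of 18 mm diameter under the press's arm; it sinks with the screw
- anvil (a point): point on the press's base plate straight under the screw's foot (plate top, z = 12 mm); x axis of the press from open front to column. The plate reaches 115 mm to the front, 65 mm to each side; the column begins 35 mm behind; the arm above is 34 mm wide, 52 to 72 mm over the plate, its front end 34 mm before this point
- block_mid (a point): setting block, a steel bar 130 x 28 x 28 mm, about 0.2 kg, two dark lines round it; centre, x axis along it. At first on the mat (centre z = 16 mm); all four sides measure 28 mm. In use it lies on the press's plate along the press's x, inner end about 20 mm behind the foot's centre (not over 30), outer end sticking out at the front
- mat: grey mat 190 x 110 x 2 mm on the worktop, home of the setting block; origin at the centre of its underside, x along its length
- driver_grip (a point): driver, 132 mm long, upright, 0.12 kg: middle of its black handle, 104 mm above the blade's end. Handle 18 mm thick along its y axis (grip there), 34 mm wide along x, 56 mm high; below it a collar of 54 mm diameter, its underside 70 mm and its top 76 mm above the blade's end
- driver_tip (a point): end of the driver's blade, on its axis; z up along the driver. The blade is 22 mm wide along x and 4 mm thick along y (2.6 mm at the last 4 mm)
- stand_hole (a point): centre of the 36 mm square hole in the top of the driver stand (top at z = 80 mm, 78 x 78 mm); the driver's shaft (12 mm) hangs through it with the collar lying on the top, the blade's end then at z = 10 mm
- roll_0_mid (a point): roll of white tape, a ring of 56 mm outer diameter, 24 mm bore, 25 mm high, 60 g; this point is its centre, half-way up. At first on a spindle, centre at z = 22.5 mm; it must rise at least 24 mm to be free of the spindle. Grip it across its outside from the two long sides of the stand. One to three rolls are present
- roll_1_mid (a point): roll of white tape, a ring of 56 mm outer diameter, 24 mm bore, 25 mm high, 60 g; this point is its centre, half-way up. At first on a spindle, centre at z = 22.5 mm; it must rise at least 24 mm to be free of the spindle. Grip it across its outside from the two long sides of the stand. One to three rolls are present
- roll_2_mid (a point): roll of white tape, a ring of 56 mm outer diameter, 24 mm bore, 25 mm high, 60 g; this point is its centre, half-way up. At first on a spindle, centre at z = 22.5 mm; it must rise at least 24 mm to be free of the spindle. Grip it across its outside from the two long sides of the stand. One to three rolls are present
- spindles: aluminium roll stand, base 222 (x) x 44 (y) x 10 mm with three upright spindles, 14 mm thick, in a row along x at 70 mm pitch, tops at z = 46 mm; origin at the centre of its underside
- tray: pressed steel tray 425 (x) x 272 (y) x 16 mm lying on the worktop; origin at the centre of its underside; floor 2 mm high, 384 x 232 mm
- bottle: bystander: white bottle with a grey cap, 72 mm wide, 125 mm high, behind the press; origin under its centre
- pot: bystander: the small white pot just behind the press and the driver stand, 37 mm wide, 42 mm high; origin under its centre
- timer: bystander: square white timer with a red knob, 62 x 62 x 38 mm; origin under its centre
Mind the look-alikes: they are no part of the job. Leave any turquoise look-alike of the part that bears driver_grip alone.

How it is judged (in metres and radians):
On the way, in this order (a step that is already met when the one before it is completed fails the run):
1. the air cock is shut fully (value of joint cock_handle above 1.45 rad), for 0.2 s.
2. with the air shut, the block under the screw and the driver in the screw's slot, the screw is turned down until it just touches the block (value of joint cock_handle above 1.45 rad and z of screw_foot in the frame of anvil between 0.027 and 0.0295 m and x of block_mid in the frame of anvil between -0.062 and 0.05 m and y of block_mid in the frame of anvil between -0.012 and 0.012 m and z of block_mid in the frame of anvil below 0.018 m and angle between the x axis of block_mid and the x axis of anvil, either way round below 0.35 rad and distance between driver_tip and screw_head below 0.012 m), for 0.2 s.
3. with the air still shut, the rolls lie in the tray, the driver is in its stand and the block on its mat, the screw still set (value of joint cock_handle above 1.45 rad and z of screw_foot in the frame of anvil between 0.027 and 0.0295 m and x of roll_0_mid in the frame of tray between -0.167 and 0.167 m and y of roll_0_mid in the frame of tray between -0.093 and 0.093 m and height (world z) of each of roll_0_mid, roll_1_mid, roll_2_mid, block_mid below 0.022 m and (angle between roll_0_mid's own z axis and vertical below 0.2 rad or angle between roll_0_mid's own z axis and vertical above 2.94 rad) and x of roll_1_mid in the frame of tray between -0.167 and 0.167 m and y of roll_1_mid in the frame of tray between -0.093 and 0.093 m and (angle between roll_1_mid's own z axis and vertical below 0.2 rad or angle between roll_1_mid's own z axis and vertical above 2.94 rad) and x of roll_2_mid in the frame of tray between -0.167 and 0.167 m and y of roll_2_mid in the frame of tray between -0.093 and 0.093 m and (angle between roll_2_mid's own z axis and vertical below 0.2 rad or angle between roll_2_mid's own z axis and vertical above 2.94 rad) and x of block_mid in the frame of mat between -0.05 and 0.05 m and y of block_mid in the frame of mat between -0.045 and 0.045 m and horizontal distance between driver_tip and stand_hole below 0.02 m and height (world z) of driver_tip below 0.016 m and angle between driver_tip's own z axis and vertical below 0.15 rad), for 0.2 s.
4. the air cock is open again (value of joint cock_handle below 0.12 rad), for 0.2 s.
At the end, for the whole second after the job is handed in: Cock within 0.12 rad of fully open; screw foot 27.0 to 29.5 mm over the plate; rolls flat on the tray floor, unstacked, wholly inside; block lying on the mat, centre within 50 mm lengthwise and 45 mm across of the mat's; driver hanging upright in its stand (value of joint cock_handle below 0.12 rad and z of screw_foot in the frame of anvil between 0.027 and 0.0295 m and x of roll_0_mid in the frame of tray between -0.167 and 0.167 m and y of roll_0_mid in the frame of tray between -0.093 and 0.093 m and height (world z) of each of roll_0_mid, roll_1_mid, roll_2_mid, block_mid below 0.022 m and (angle between roll_0_mid's own z axis and vertical below 0.2 rad or angle between roll_0_mid's own z axis and vertical above 2.94 rad) and x of roll_1_mid in the frame of tray between -0.167 and 0.167 m and y of roll_1_mid in the frame of tray between -0.093 and 0.093 m and (angle between roll_1_mid's own z axis and vertical below 0.2 rad or angle between roll_1_mid's own z axis and vertical above 2.94 rad) and x of roll_2_mid in the frame of tray between -0.167 and 0.167 m and y of roll_2_mid in the frame of tray between -0.093 and 0.093 m and (angle between roll_2_mid's own z axis and vertical below 0.2 rad or angle between roll_2_mid's own z axis and vertical above 2.94 rad) and x of block_mid in the frame of mat between -0.05 and 0.05 m and y of block_mid in the frame of mat between -0.045 and 0.045 m and horizontal distance between driver_tip and stand_hole below 0.02 m and height (world z) of driver_tip below 0.016 m and angle between driver_tip's own z axis and vertical below 0.15 rad); the robot touches nothing.
It fails at once if the bottle is pushed more than 30 mm or tipped (distance of bottle from where it was at the start of the episode above 0.03 m or angle between bottle's own z axis and vertical above 0.4 rad).
It fails at once if the pot is pushed more than 30 mm or tipped (distance of pot from where it was at the start of the episode above 0.03 m or angle between pot's own z axis and vertical above 0.4 rad).
It fails at once if the timer is pushed more than 30 mm or tipped (distance of timer from where it was at the start of the episode above 0.03 m or angle between timer's own z axis and vertical above 0.4 rad).
Of roll_0, roll_1, roll_2 only 1 to 3 are there at a start; the rules pass over those that are not, and their reading is None.
At some moment in a run one of setting_block may be knocked a few centimetres aside while the robot is not near it.
Once in a run the grip may slacken for a moment while it holds something.
It also fails if it takes over 210 s, if anything falls off the work surface, if the arm or the gripper's body presses on something with over 40 N, if the wrist force passes 120 N, or if a joint passes its speed limit or range.

## Working session

There is one attempt and no reset: what is moved stays moved. The work goes in short steps, each a Python script; the robot and the scene stay as the last script left them, time stands still between calls to the robot, and variables do not carry over. Pictures are saved under pics/ and viewed, and the job is handed in when it is done.

```bash
ls; mkdir -p pics
python3 - <<'E'
from rig import bot, move_gripper, kin, readout, cams, job
import cv2,numpy as np
for n in("scene","top","wrist"):
    s=cams.snapshot(n); cv2.imwrite(f"pics/a_{n}.png",s["frame"][:,:,::-1]); print(n,s["K"].tolist(),np.round(s["extrinsics"],3).tolist())
o=readout.get_obs(); print({k:np.round(v,3).tolist() for k,v in o.items()})
E
```

```text
pics
scene [[614.7387682620755, 0.0, 316.6562434436753], [0.0, 614.7387682620755, 241.2525973948894], [0.0, 0.0, 1.0]] [[0.425, -0.905, -0.018, -0.255], [-0.472, -0.205, -0.857, 0.356], [0.772, 0.373, -0.514, 1.19], [0.0, 0.0, 0.0, 1.0]]
top [[499.5278801329332, 0.0, 316.7007039881141], [0.0, 499.5278801329332, 233.81569112759365], [0.0, 0.0, 1.0]] [[-0.009, -1.0, -0.019, 0.016], [-0.993, 0.012, -0.12, 0.591], [0.12, 0.018, -0.993, 1.127], [0.0, 0.0, 0.0, 1.0]]
wrist [[408.75054323276345, 0.0, 321.3547264027154], [0.0, 408.75054323276345, 237.67075102367585], [0.0, 0.0, 1.0]] [[0.393, 0.92, -0.003, -0.598], [0.879, -0.374, 0.296, -0.034], [0.271, -0.119, -0.955, 0.393], [0.0, 0.0, 0.0, 1.0]]
{'t': 0.15, 'joint_positions': [62.028, 7.506, 85.317, 0.0, 87.261, -4.893], 'qvel': [0.019, -0.123, -0.276, -0.025, 0.005, 0.006], 'joint_efforts': [-0.0, -56.048, -49.233, 0.077, 0.031, -0.0], 'ee_pos': [0.235, 0.552, 0.243], 'tool_rot': [[-0.92, 0.392, -0.001], [0.392, 0.92, -0.001], [0.0, -0.001, -1.0]], 'contact_force': [-0.03, 0.313, 1.163], 'moment': [-0.026, 0.014, 0.029], 'width': 0.093}
```

View pics/a_scene.png

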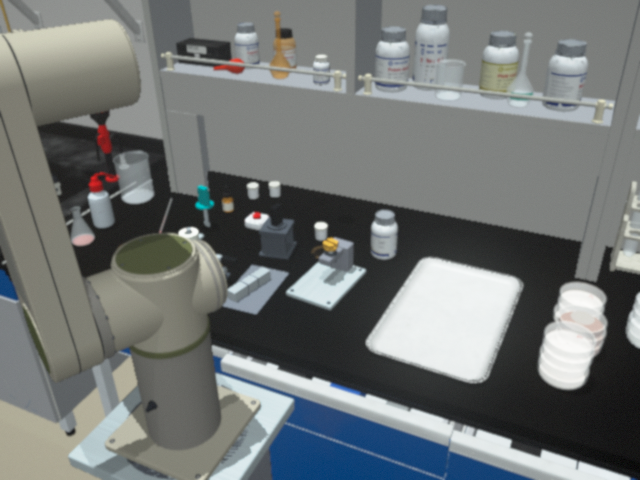

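View pics/a_top.png

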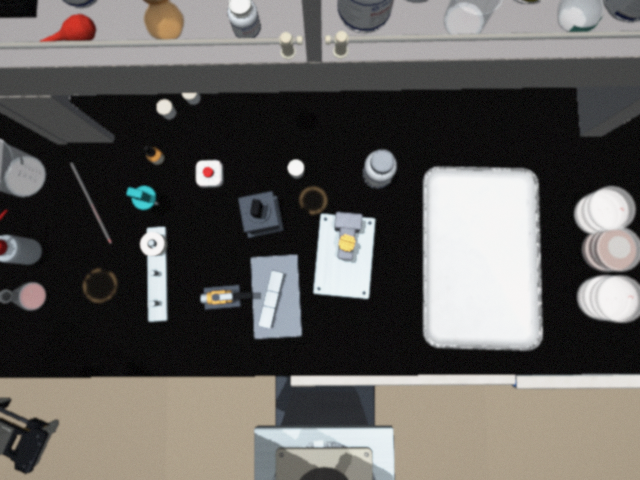

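View pics/a_wrist.png

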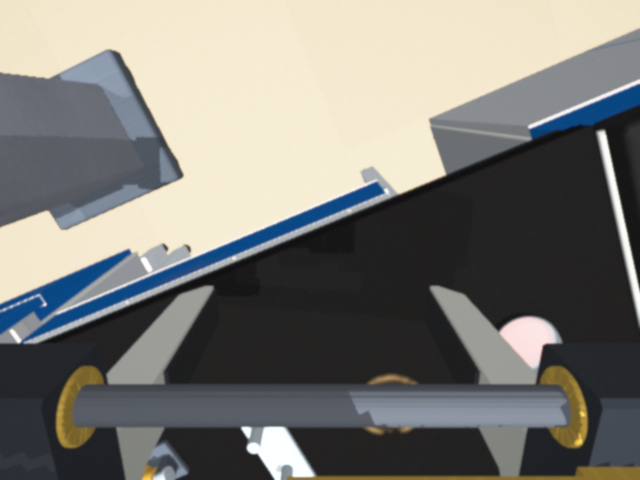

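The top view shows:
- one roll on the stand at (152,242), with two empty spindles
- the cock at (218,297), its handle pointing right towards (258,296)
- the block on the mat at (271,300)
- the press at (346,250)
- the black driver in its stand at (259,210)
- a turquoise look-alike at (142,197), to be left alone
- the tray at (482,258)

I'll enlarge these next.

```bash
cat > h.py <<'E'
from rig import bot, move_gripper, kin, readout, cams, job
import cv2,numpy as np
def snap(n,f=None):
    s=cams.snapshot(n); 
    if f: cv2.imwrite(f"pics/{f}.png",s["frame"][:,:,::-1])
    return s
def ray(s,u,v,z):
    E=s["extrinsics"];R=E[:3,:3];c=-R.T@E[:3,3]
    d=R.T@np.linalg.inv(s["K"])@np.array([u,v,1.])
    return c+d*(z-c[2])/d[2]
def pix(s,p):
    E=s["extrinsics"];q=s["K"]@(E[:3,:3]@np.asarray(p,float)+E[:3,3]);return q[:2]/q[2]
def tri(obs):
    A=np.zeros((3,3));b=np.zeros(3)
    for s,u,v in obs:
        E=s["extrinsics"];R=E[:3,:3];c=-R.T@E[:3,3];d=R.T@np.linalg.inv(s["K"])@np.array([u,v,1.]);d/=np.linalg.norm(d)
        P=np.eye(3)-np.outer(d,d);A+=P;b+=P@c
    return np.linalg.solve(A,b)
def crop(s,u0,v0,u1,v1,k,f):
    cv2.imwrite(f"pics/{f}.png",cv2.resize(s["frame"][v0:v1,u0:u1,::-1],None,fx=k,fy=k,interpolation=cv2.INTER_CUBIC))
def down(a): # jaw axis (y) along angle a (deg) from world x
    a=np.radians(a);y=np.array([np.cos(a),np.sin(a),0]);z=np.array([0,0,-1.]);return np.column_stack([np.cross(y,z),y,z])
def st(): 
    o=readout.get_obs();print("t",round(o["t"],1),"p",np.round(o["ee_pos"],4),"F",np.round(o["contact_force"],1),"M",np.round(o["moment"],2),"w",round(o["width"],4),"q",np.round(o["joint_positions"],0));return o
E
python3 - <<'E'
from h import *
s=snap("top"); crop(s,130,180,290,345,4.5,"b1") if 0 else None
crop(s,120,180,390,350,2.9,"b1")
crop(s,230,180,390,310,5,"b2")
for n,u,v,z in [("roll",152,242,.035),("roll z",152,242,.035),("cockpin",215,297,.07),("block",271,300,.03),("screw",347,243,.1),("driver",259,210,.14),("trayc",482,258,0),("turq",142,197,.14),("sp1",156,273,.046),("sp2",157,303,.046),("pot",296,169,.04),("bottle",380,169,.1),("timer",208,174,.038)]:
    print(n,np.round(ray(s,u,v,z),3))
E
```

```text
roll [0.577 0.395 0.035]
roll z [0.577 0.395 0.035]
cockpin [0.448 0.237 0.07 ]
block [0.44  0.116 0.03 ]
screw [ 0.563 -0.058  0.1  ]
driver [0.631 0.13  0.14 ]
trayc [ 0.533 -0.381  0.   ]
turq [0.663 0.382 0.14 ]
sp1 [0.504 0.379 0.046]
sp2 [0.435 0.375 0.046]
pot [0.745 0.057 0.04 ]
bottle [ 0.727 -0.134  0.1  ]
timer [0.737 0.265 0.038]
```

View pics/b1.png

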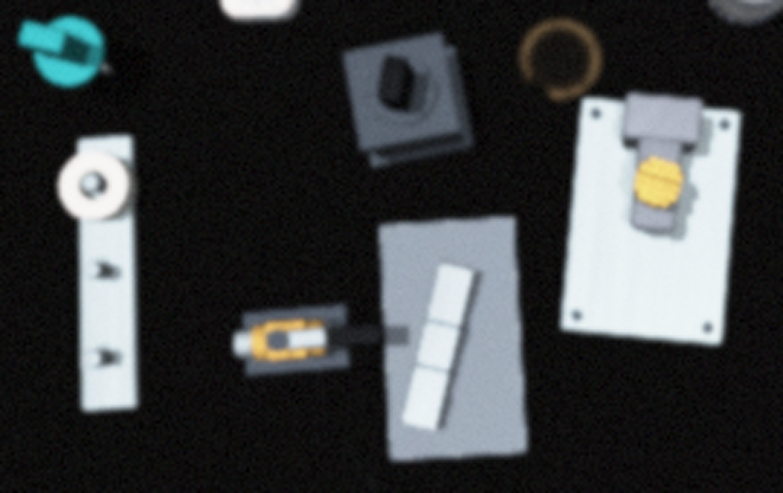

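View pics/b2.png

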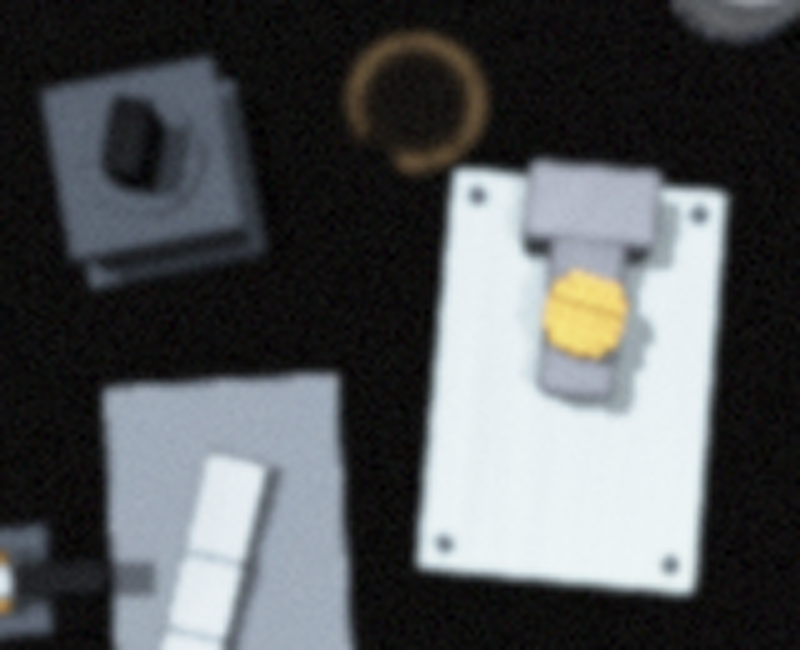

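The roll stand carries one roll, at top px (152,242). The driver stand is at (261,214) with its black handle, and the turquoise copy sits apart on the left. The cock handle and the mat need a close view from the wrist camera.

Run:
```python
from h import *
s=snap("wrist");E=s["extrinsics"];R=E[:3,:3];c=-R.T@E[:3,3];o=readout.get_obs()
print("cam in tool",o["tool_rot"].T@(c-o["ee_pos"]), (o["tool_rot"].T@R.T).round(3))
T=o["tool_rot"]; off=T.T@(c-o["ee_pos"]); axis=T.T@R.T[:,2]
# pose: tool x axis = +x or -x world : down(90) -> y=+y, x=?
print(down(90)[:,0],down(-90)[:,0])
for a in(90,-90):
  D=down(a)
  for p in([.4,.2,.4],[.5,0.05,.4],[.5,.35,.4]):
    q=kin.solve_ik(p,D); print(a,p,None if q is None else np.round(q,0), np.round(np.array(p)+D@off+D@axis*(p[2]+(D@off)[2])/-(D@axis)[2],3))
```

```text
cam in tool [ 0.08336502 -0.00090177 -0.14059606] [[-0.001 -0.955 -0.296]
 [ 1.    -0.    -0.001]
 [ 0.001 -0.296  0.955]]
[-1.000000e+00  6.123234e-17  0.000000e+00] [1.000000e+00 6.123234e-17 0.000000e+00]
90 [0.4, 0.2, 0.4] [ 20. -17.  92.  -0. 105. -70.] [0.484 0.198 0.   ]
90 [0.5, 0.05, 0.4] [ -0.  -8.  85.  -0. 103. -90.] [0.584 0.048 0.   ]
90 [0.5, 0.35, 0.4] [ 30.   9.  68.  -0. 104. -60.] [0.584 0.348 0.   ]
-90 [0.4, 0.2, 0.4] [ 20. -17.  92.  -0. 105. 110.] [0.316 0.202 0.   ]
-90 [0.5, 0.05, 0.4] [ -0.  -8.  85.  -0. 103.  90.] [0.416 0.052 0.   ]
-90 [0.5, 0.35, 0.4] [ 30.   9.  68.  -0. 104. 120.] [0.416 0.352 0.   ]
```

Run:
```python
from h import *
bot.movep([.42,.22,.32],down(90)); bot.dwell(.3)
s=snap("wrist","c1"); np.savez("c1.npz",**s)
bot.movep([.47,.03,.32],down(90)); bot.dwell(.3)
s=snap("wrist","c2"); np.savez("c2.npz",**s); st()
```

```text
t 3.2 p [0.47   0.0309 0.32  ] F [-0.5  0.1  0.2] M [ 0.06 -0.02 -0.01] w 0.0926 q [ -2. -14.  98.   0.  96. -93.]
```

View pics/c1.png

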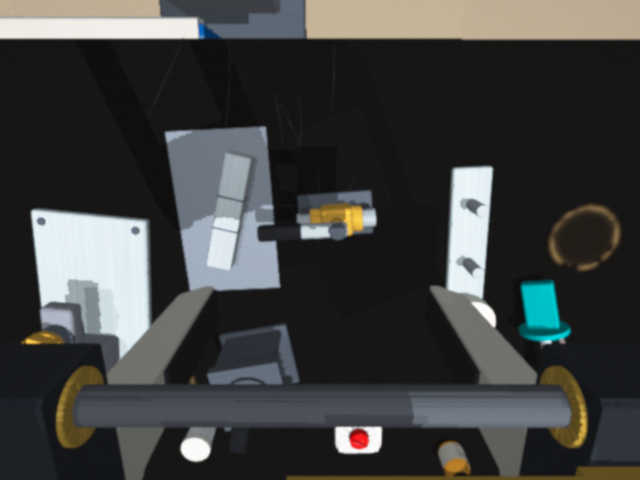

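View pics/c2.png

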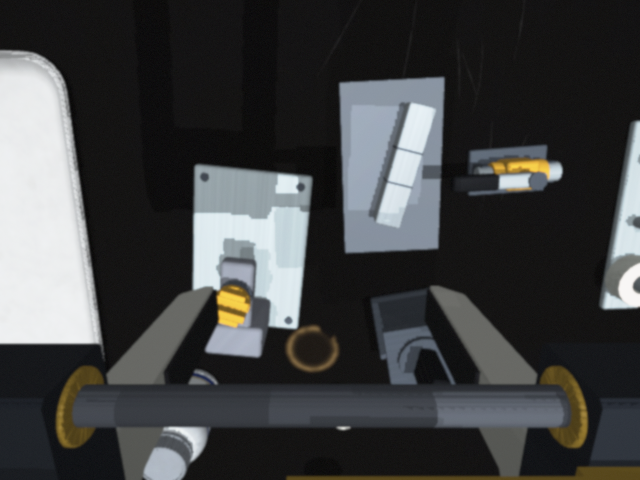

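In c1 the handle is a pale/black bar from the pin disc (338,230) to its black tip (258,234). In c2 those are (538,181) and (457,184). Next I'll measure everything by casting rays.

Run:
```python
from h import *
c1=dict(np.load("c1.npz"));c2=dict(np.load("c2.npz"));t=snap("top")
np.savez("t0.npz",**t)
print("pin tri",tri([(c1,338,230),(c2,538,181)]), [np.round(ray(c1,338,230,.074),3),np.round(ray(c2,538,181,.074),3),np.round(ray(t,215.9,297.2,.074),3)])
print("tip", [np.round(ray(c1,258,234,.068),3),np.round(ray(c2,457,184,.068),3)])
# block & mat: masks in c1,c2
for n,s in(("c1",c1),("c2",c2)):
  f=s["frame"].astype(int);
  print(n,"pix press corners etc")
  crop(s,*( (150,110,400,300) if n=="c1" else (330,60,580,260)),3.1,"d_"+n)
crop(c2,180,150,330,370,2.7,"d_press");crop(c1,190,320,310,480,3.7,"d_drv")
```

```text
pin tri [0.44885727 0.23607975 0.07292311] [array([0.448, 0.236, 0.074]), array([0.449, 0.236, 0.074]), array([0.447, 0.234, 0.074])]
tip [array([0.454, 0.156, 0.068]), array([0.453, 0.161, 0.068])]
c1 pix press corners etc
c2 pix press corners etc
```

View pics/d_c1.png

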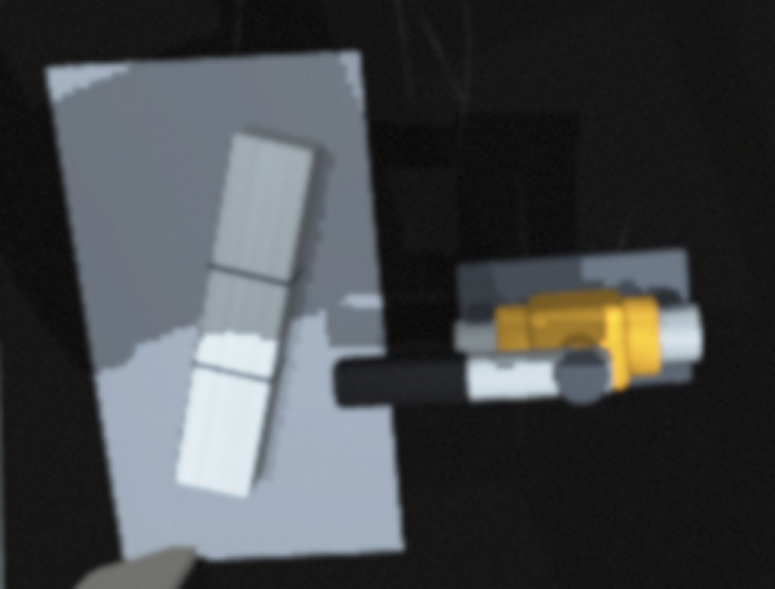

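View pics/d_press.png

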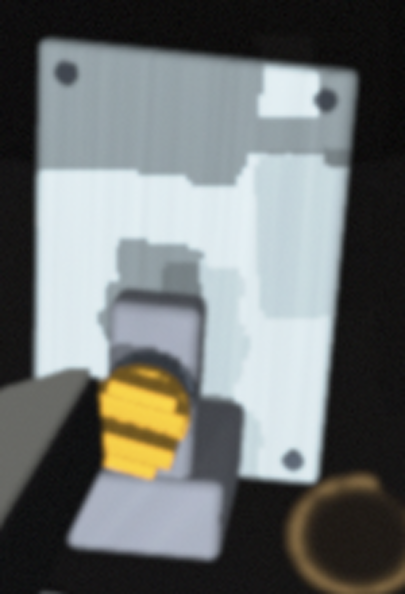

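The pin is at about (0.448, 0.2355) and the tip at about (0.4535, 0.158). That is 78 mm apart against the stated 80 mm, so it is consistent. I'll shut the cock by straddling the handle and swinging it clockwise.

```bash
cat >> h.py <<'E'
pin=np.array([.448,.2355])
def arc(th0,th1,r=.058,z=.083,n=10,rate=.08,mf=None):
    # handle direction angle (deg, world) sweep; jaw axis = th+90
    for th in np.linspace(th0,th1,n+1)[1:]:
        p=pin+r*np.array([np.cos(np.radians(th)),np.sin(np.radians(th))])
        if bot.servo_line([*p,z],down(th+90),rate=rate,max_force=mf): print("stopped",th); return th
    return th1
E
python3 - <<'E'
from h import *
th=-86
p=pin+.058*np.array([np.cos(np.radians(th)),np.sin(np.radians(th))])
move_gripper(.05)
bot.movep([*p,.2],down(th+90)); st()
bot.servo_line([*p,.083],rate=.12,max_force=10); st()
move_gripper(.024)
st()
arc(-86,-176,n=12); st()
th=arc(-176,-184,n=4,mf=8);o=st()
snap("wrist","e1");snap("top","e2")
E
```

```text
t 5.7 p [0.4523 0.1775 0.2003] F [ 0.3 -0.1 -0.2] M [-0.11  0.06  0.04] w 0.05 q [ 15.  -9. 106.  -0.  83.  11.]
t 6.8 p [0.4527 0.1778 0.0839] F [ 0.3 -0.3  0.2] M [-0.03  0.03 -0.01] w 0.0497 q [ 15.  -2. 113.  -0.  70.  11.]
t 7.5 p [0.4521 0.1777 0.083 ] F [ 0.7 -0.7  0.6] M [-0.03  0.1  -0.  ] w 0.024 q [ 15.  -2. 113.   0.  70.  11.]
t 10.9 p [0.3901 0.2313 0.083 ] F [ 0.   0.  -0.5] M [ 0.03  0.15 -0.02] w 0.0244 q [ 24.  -7. 118.   0.  70. 110.]
t 11.9 p [0.3905 0.2369 0.0827] F [  1.7 -16.2   2.7] M [-2.69 -0.2   0.23] w 0.0244 q [ 25.  -7. 117.  -0.  70. 119.]
```

Run:
```python
from h import *
arc(-184,-179,n=1); move_gripper(.05); p=readout.get_obs()["ee_pos"]; bot.servo_line([p[0],p[1],.25],rate=.2)
# look at driver stand & roll on the way
bot.movep([.42,.30,.30],down(90)); bot.dwell(.2); s=snap("wrist","f1"); np.savez("f1.npz",**s)
t=snap("top","f2"); crop(t,140,220,300,340,5,"f2c"); st()
```

```text
t 16.7 p [0.42 0.3  0.3 ] F [ 0.  -0.3  0.1] M [-0.01 -0.04 -0.02] w 0.0497 q [ 30.  -7.  94.   0.  93. -60.]
```

View pics/f1.png

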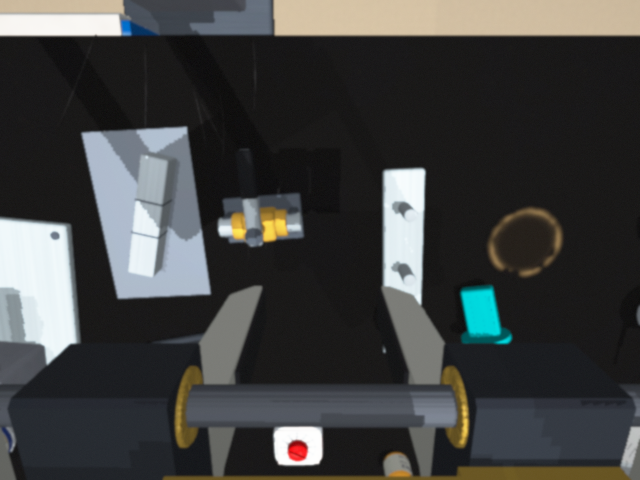

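View pics/f2c.png

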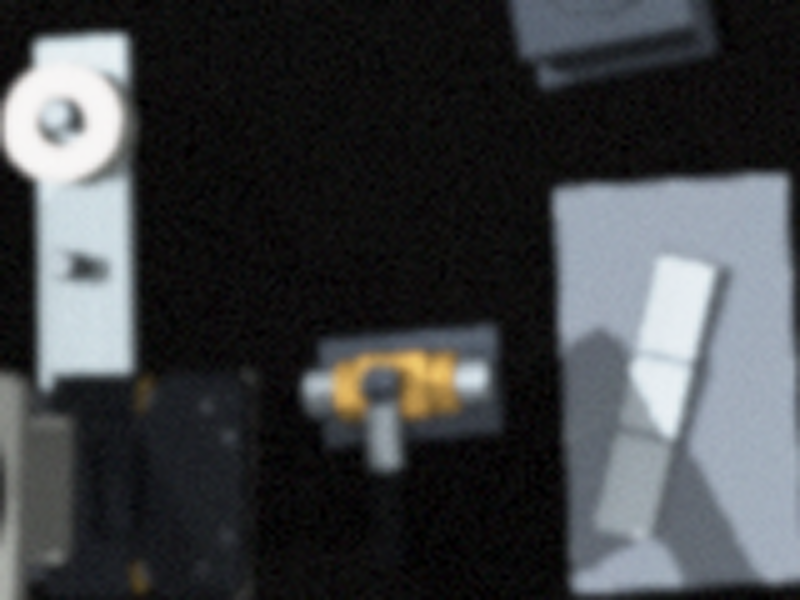

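The handle now points towards the robot, from pin (253,215) to tip (246,150) in f1, so the cock is shut. Next I'll locate the roll from its white disc in the top view.

Run:
```python
from h import *
t=dict(np.load("t0.npz")); f=t["frame"].astype(int)
hsv=cv2.cvtColor(t["frame"],cv2.COLOR_RGB2HSV)
# roll: bright & slightly warm vs bluish plate
m=((f[...,0]>150)&(f[...,0]>=f[...,2]-2)).astype(np.uint8); m[:, :130]=0;m[:,175:]=0;m[:225]=0;m[:262]=m[:262];m[262:]=0
m=cv2.morphologyEx(m,cv2.MORPH_OPEN,np.ones((3,3),np.uint8))
c=max(cv2.findContours(m,0,2)[0],key=cv2.contourArea);(u,v),r=cv2.minEnclosingCircle(c);e=cv2.fitEllipse(c)
print(u,v,r,e,ray(t,u,v,.035),ray(t,*e[0],.035), "diam mm",2*r*(1.127-.035+.08)/499.5)
# plate of stand corners
f1=dict(np.load("f1.npz"))
for uv in[(384,170),(424,168),(423,290)]: print(ray(f1,*uv,.01))
for n,z,uv in[("sptop",.046,(153,241))]: print(n,ray(t,*uv,z))
```

```text
152.0 244.0 12.530064582824707 ((152.05410766601562, 244.22003173828125), (23.147619247436523, 24.026805877685547), 71.78956604003906) [0.57193311 0.39461886 0.035     ] [0.57141487 0.39447597 0.035     ] diam mm 0.05879974250678902
[0.39540895 0.36468448 0.01      ]
[0.39335511 0.40649412 0.01      ]
[0.53268536 0.41557159 0.01      ]
sptop [0.57774888 0.38863274 0.046     ]
```

Run:
```python
from h import *
P=[.573,.393]
move_gripper(.088)
bot.movep([*P,.16],down(94)); bot.servo_line([*P,.036],rate=.12,max_force=12); st()
move_gripper(.03,squeeze=15); st()
bot.servo_line([*P,.13],rate=.12); st()
snap("wrist","g1"); t=snap("top","g2")
```

```text
t 19.6 p [0.5738 0.3935 0.0373] F [-0.5  0.1 -0.4] M [ 0.01 -0.07 -0.01] w 0.0876 q [ 30.  31.  78.   0.  70. -64.]
t 20.2 p [0.5731 0.3931 0.0362] F [-0.6 -0.2  1.9] M [ 0.09  0.06 -0.04] w 0.0561 q [ 30.  31.  78.   0.  70. -64.]
t 21.1 p [0.5724 0.3926 0.1288] F [ 0.7  0.2 -0.9] M [-0.01  0.    0.02] w 0.0567 q [ 30.  26.  75.   0.  79. -64.]
```

View pics/g1.png

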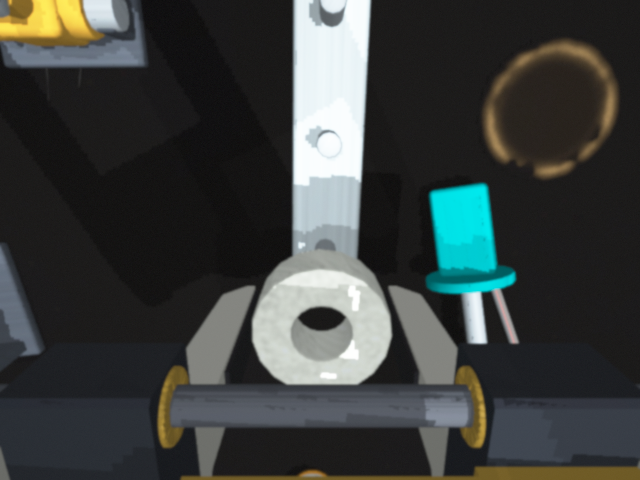

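The roll is held at (322,325), width 56.7 mm. Now to the tray, whose top-view centre is (0.533,-0.381).

Run:
```python
from h import *
bot.servo_line([.56,.36,.24],rate=.2)
P=[.53,-.37]
bot.movep([*P,.2],down(90)); st()
t=snap("top","h0")
bot.servo_line([*P,.06],rate=.15)
print(bot.servo_line([*P,.029],rate=.05,max_force=6)); st()
move_gripper(.075); bot.servo_line([*P,.2],rate=.2); 
bot.movep([.46,-.1,.34],down(90)); bot.dwell(.2)
s=snap("top","h1");w=snap("wrist","h2");np.savez("h2.npz",**w);np.savez("h1.npz",**s);st()
```

```text
t 24.6 p [ 0.5306 -0.3691  0.2001] F [ 0.2 -0.  -0.5] M [0.08 0.04 0.06] w 0.0562 q [ -39.   16.   80.    0.   84. -129.]
True
t 26.3 p [ 0.5291 -0.3693  0.0276] F [-0.7  0.7  5. ] M [0.19 0.06 0.  ] w 0.0562 q [ -39.   25.   87.    0.   67. -129.]
t 29.4 p [ 0.46   -0.1005  0.3394] F [ 0.  -0.6  0. ] M [0.02 0.   0.03] w 0.0751 q [ -19.  -14.   96.   -0.   98. -109.]
```

View pics/h1.png

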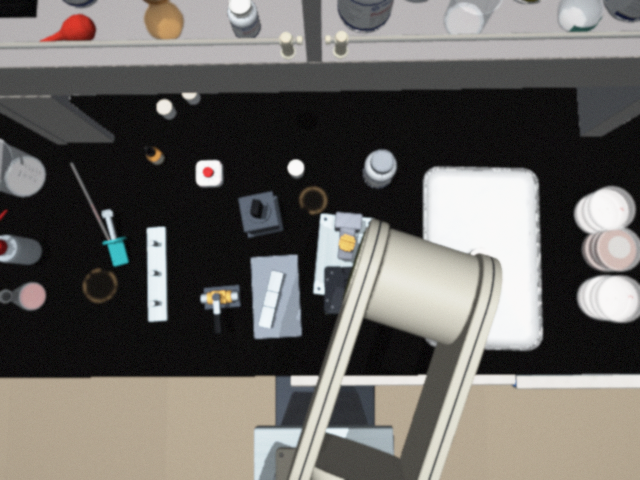

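View pics/h2.png

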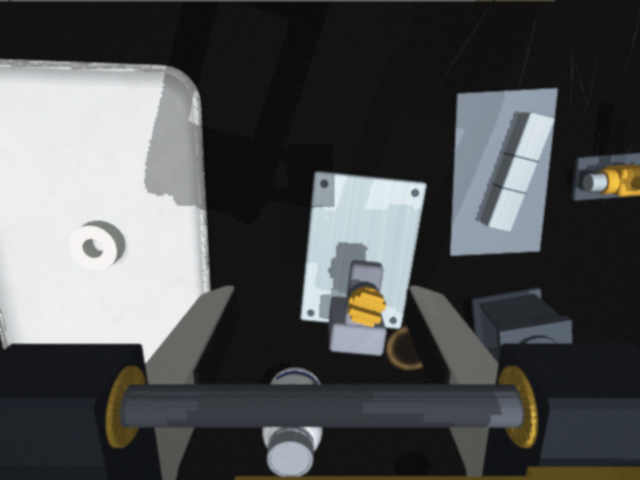

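The roll lies flat in the tray at h2 (97,247). The turquoise look-alike looks as if it has moved or toppled, so I'll check the saved frames to see when that happened.

Run:
```python
import cv2,numpy as np
L=[cv2.imread(f"pics/{n}.png")[170:290,60:200] for n in("a_top","e2","f2","g2","h0","h1")]
L=[cv2.resize(x,None,fx=1.85,fy=1.85) for x in L]
cv2.imwrite("pics/turq.png",np.vstack([np.hstack(L[:3]),np.hstack(L[3:])]))
```

```text
(no output)
```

View pics/turq.png

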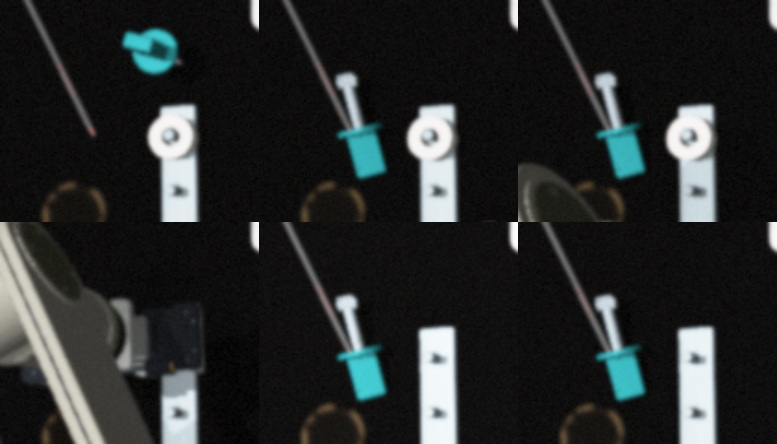

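The turquoise copy stood free and toppled by itself before I came near it. It has lain still since frame e2. Now I'll measure the press, block, mat and stand.

Run:
```python
from h import *
c2=dict(np.load("c2.npz"));h2=dict(np.load("h2.npz"));h1=dict(np.load("h1.npz"));t0=dict(np.load("t0.npz"))
def corners(s,box,lo,hi,name,bluish=False):
    u0,v0,u1,v1=box;g=cv2.cvtColor(s["frame"],cv2.COLOR_RGB2GRAY);m=np.zeros_like(g);m[v0:v1,u0:u1]=cv2.inRange(g[v0:v1,u0:u1],lo,hi)
    m=cv2.morphologyEx(m,cv2.MORPH_OPEN,np.ones((3,3)))
    c=max(cv2.findContours(m,0,2)[0],key=cv2.contourArea);r=cv2.minAreaRect(c);a=cv2.approxPolyDP(c,.03*cv2.arcLength(c,True),True)[:,0]
    print(name,np.round(r[0],1),np.round(r[1],1),round(r[2],1),a.tolist());return r,a
r,a=corners(c2,(335,70,450,260),60,255,"mat c2"); 
for p in a: print(np.round(ray(c2,*p,.002),4))
r,a=corners(h2,(445,80,565,260),60,255,"mat h2")
for p in a: print(np.round(ray(h2,*p,.002),4))
r,a=corners(t0,(245,245,306,345),60,255,"mat top")
for p in a: print(np.round(ray(t0,*p,.002),4))
r,a=corners(t0,(245,245,306,345),215,255,"block top t0"); print(ray(t0,*r[0],.03)); 
for p in cv2.boxPoints(r): print(np.round(ray(t0,*p,.03),4))
r,a=corners(t0,(308,205,382,302),190,255,"plate top")
for p in a: print(np.round(ray(t0,*p,.012),4))
for s,L in((c2,[(194.8,164.1),(312.2,175.9),(297.4,328.5)]),(h2,[(315,171),(427,183)])):
    print("plate",[np.round(ray(s,*p,.012),4).tolist() for p in L])
# brass head
for n,s,box in(("t0",t0,(320,220,375,270)),("c2",c2,(180,260,270,350)),("h2",h2,(320,270,410,340))):
    u0,v0,u1,v1=box;hsv=cv2.cvtColor(s["frame"],cv2.COLOR_RGB2HSV);m=np.zeros(hsv.shape[:2],np.uint8);m[v0:v1,u0:u1]=cv2.inRange(hsv[v0:v1,u0:u1],(15,100,90),(35,255,255))
    c=np.vstack(cv2.findContours(m,0,2)[0]);print(n,"head",cv2.minEnclosingCircle(c),cv2.boundingRect(c),np.round([ray(s,*cv2.minEnclosingCircle(c)[0],z) for z in(.105,.118)],4).tolist())
crop(h2,290,160,440,370,2.8,"i1");crop(h2,430,70,640,260,3.5,"i2")
```

```text
mat c2 [394.1 164.7] [173.3 105.7] 88.1 [[443, 77], [339, 83], [346, 253], [438, 247]]
[0.352  0.1573 0.002 ]
[0.358  0.0485 0.002 ]
[0.5474 0.0595 0.002 ]
[0.5397 0.1682 0.002 ]
mat h2 [503.3 171.5] [100.9 171.5] 2.5 [[557, 88], [457, 94], [450, 255], [540, 250]]
[0.352  0.1578 0.002 ]
[0.3581 0.0484 0.002 ]
[0.5466 0.0578 0.002 ]
[0.5402 0.1684 0.002 ]
mat top [275.  291.5] [93. 60.] 90.0 [[245, 245], [254, 337], [301, 335], [305, 245]]
[0.5704 0.182  0.002 ]
[0.3537 0.1592 0.002 ]
[0.3575 0.049  0.002 ]
[0.5688 0.0383 0.002 ]
block top t0 [275.  278.7] [60.9 19.3] 2.9 [[245, 268], [247, 287], [305, 288], [305, 271]]
[0.48835153 0.10724653 0.03      ]
[0.4703 0.1789 0.03  ]
[0.5149 0.177  0.03  ]
[0.5064 0.0355 0.03  ]
[0.462 0.038 0.03 ]
plate top [317.  277.5] [47. 18.] 90.0 [[308, 255], [308, 301], [325, 301], [326, 256]]
[0.544  0.0309 0.012 ]
[0.4363 0.0317 0.012 ]
[ 0.4359 -0.008   0.012 ]
[ 0.5412 -0.0116  0.012 ]
plate [[0.4416, -0.1078, 0.012], [0.4542, 0.02, 0.012], [0.6426, 0.0007, 0.012]]
plate [[0.4412, -0.1088, 0.012], [0.4551, 0.02, 0.012]]
t0 head ((352.0, 241.9499969482422), 5.0500969886779785) (350, 237, 5, 11) [[0.5642, -0.0685, 0.105], [0.5628, -0.0679, 0.118]]
c2 head ((231.08718872070312, 305.6076354980469), 20.97591209411621) (216, 285, 34, 42) [[0.5649, -0.0565, 0.105], [0.5584, -0.0533, 0.118]]
h2 head ((377.5, 313.0), 32.6841926574707) (348, 287, 59, 53) [[0.5725, -0.0446, 0.105], [0.5657, -0.0465, 0.118]]
```

View pics/i1.png

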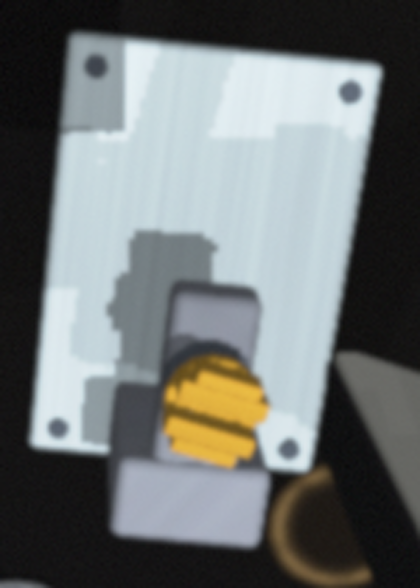

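View pics/i2.png

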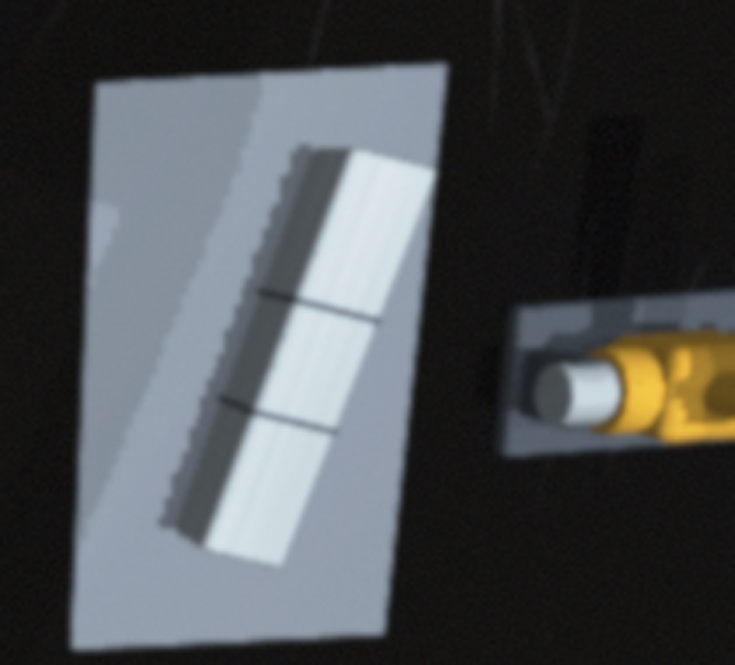

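Run:
```python
from h import *
c2=dict(np.load("c2.npz"));h2=dict(np.load("h2.npz"));t0=dict(np.load("t0.npz"))
L=[(352,148),(436,172),(282,566),(204,546)]
P=np.array([ray(h2,430+u/3.5,70+v/3.5,.03)[:2] for u,v in L]);print(P.round(4),P.mean(0))
x=(P[2]+P[3]-P[0]-P[1])/2;print("len",np.linalg.norm(x),"ang",np.degrees(np.arctan2(x[1],x[0])),"wid",np.linalg.norm(P[0]-P[1]))
# from c2-like in d_c1 crop of c1 (150,110) k 3.1
c1=dict(np.load("c1.npz"))
L=[(234,133),(315,152),(250,496),(177,482)]
P=np.array([ray(c1,150+u/3.1,110+v/3.1,.03)[:2] for u,v in L]);x=(P[2]+P[3]-P[0]-P[1])/2;print(P.mean(0),np.linalg.norm(x),"ang",np.degrees(np.arctan2(x[1],x[0])))
# head
o=[(h2,290+216/2.8,160+412/2.8),(t0,347.4,242.8)]
print("head",tri(o),[np.round(ray(*q,z),4).tolist() for q in o for z in(.105,.118)])
crop(t0,325,220,370,265,12,"i3");
```

```text
[[0.3775 0.1188]
 [0.3845 0.1452]
 [0.5084 0.1154]
 [0.5016 0.089 ]] [0.4429874  0.11710487]
len 0.12757251022119698 ang -13.514501445933192 wid 0.027318141233659127
[0.44272185 0.11863519] 0.12782809203059095 ang -13.398800801468814
head [ 0.56109413 -0.05730607  0.11510025] [[0.5658, -0.0553, 0.105], [0.5593, -0.0569, 0.118], [0.5624, -0.0585, 0.105], [0.5611, -0.0579, 0.118]]
```

View pics/i3.png

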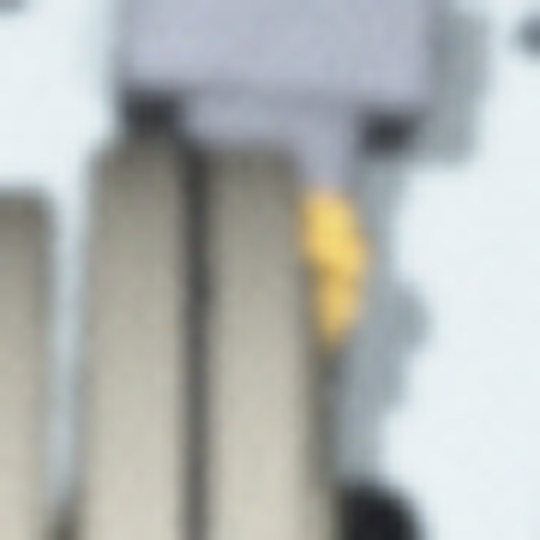

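The block centre is (0.443, 0.118) with yaw -13.4°, and its size checks at 128 x 27 mm. The anvil is about (0.562, -0.0565) with the press x axis at -5.9°, and the screw head's top is at z about 115 mm. Next I'll bring the block in from the front.

```bash
cat >> h.py <<'E'
anv=np.array([.562,-.0565]); pyaw=-5.9
def d2(a): return np.array([np.cos(np.radians(a)),np.sin(np.radians(a))])
E
python3 - <<'E'
from h import *
b=np.array([.443,.118]);ya=-13.4
g=b-.025*d2(ya)
move_gripper(.06)
bot.movep([*g,.13],down(ya+90)); bot.servo_line([*g,.031],rate=.12,max_force=10); st()
move_gripper(.015,squeeze=40); st()
bot.servo_line([*g,.11],rate=.12); 
q=anv-(.108+.025)*d2(pyaw)
bot.movep([*q,.11],down(pyaw+90)); o=st()
s=snap("top","j1"); w=snap("wrist","j2")
E
```

```text
t 32.0 p [0.4194 0.1238 0.0318] F [-0.1 -0.4  0.8] M [-0.04  0.   -0.03] w 0.0599 q [ 10.  -5. 122.  -0.  64. -67.]
t 32.7 p [0.4188 0.1238 0.0312] F [-1.3 -0.3  2.7] M [-0.11  0.14  0.07] w 0.0279 q [ 10.  -5. 122.  -0.  63. -67.]
t 34.2 p [ 0.4293 -0.0426  0.1093] F [ 0.1  0.  -2.2] M [0.03 0.08 0.03] w 0.0265 q [-12. -13. 120.   0.  74. -96.]
```

View pics/j2.png

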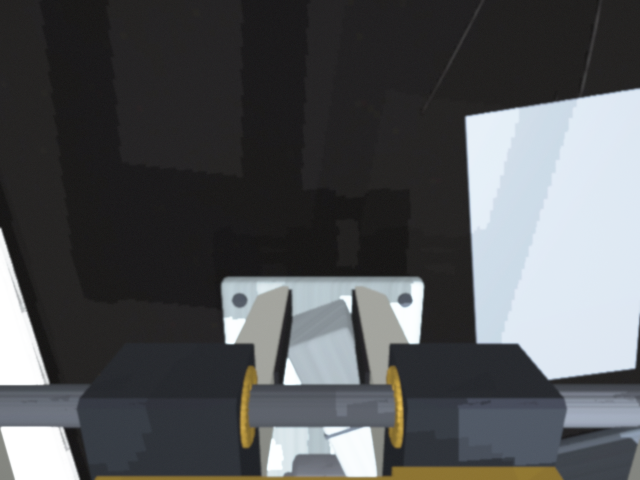

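Run:
```python
from h import *
st();w=snap("wrist"); crop(w,210,270,440,480,3,"k1")
s=snap("scene"); crop(s,220,200,400,330,4.4,"k2");np.savez("k.npz",**w)
```

```text
t 34.3 p [ 0.4296 -0.0418  0.1096] F [-0.8  0.7 -0.6] M [-0.    0.15 -0.03] w 0.0262 q [-12. -13. 120.   0.  74. -97.]
```

View pics/k1.png

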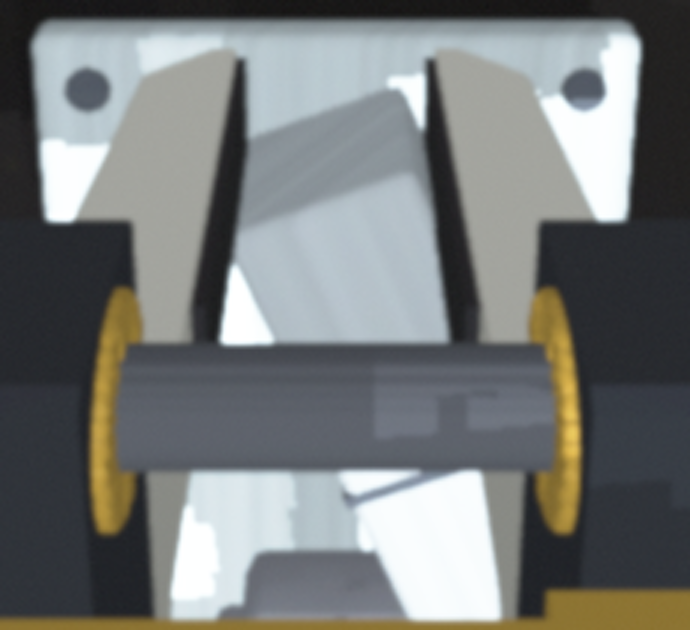

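View pics/k2.png

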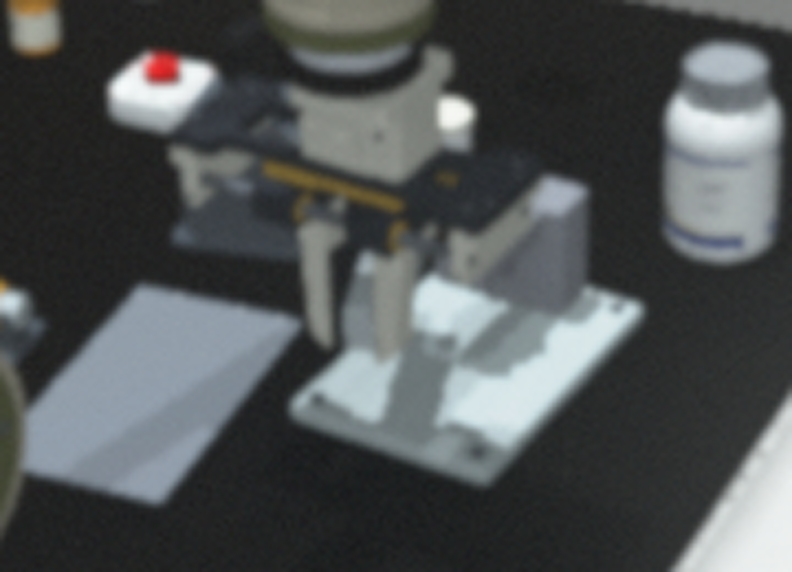

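The block has twisted in the jaws, from a slackened grip or a brush in passing. I'll set it back on the mat and regrip it.

Run:
```python
from h import *
p=readout.get_obs()["ee_pos"]
bot.servo_line([p[0]-.03,p[1],.13],rate=.08); st()
bot.servo_line([.42,.11,.13],rate=.12); st()
print(bot.servo_line([.42,.11,.02],rate=.04,max_force=4)); st()
move_gripper(.06); bot.servo_line([.42,.11,.2],rate=.2)
bot.movep([.36,.0,.34],down(90));bot.dwell(.2)
w=snap("wrist","l1");np.savez("l1.npz",**w)
```

```text
t 35.0 p [ 0.4001 -0.0416  0.1301] F [ 0.2 -0.6 -1.6] M [-0.01  0.08  0.02] w 0.0265 q [-13. -20. 123.   0.  77. -97.]
t 36.4 p [0.42   0.1095 0.1299] F [ 0.1  0.1 -2.4] M [-0.02  0.14 -0.03] w 0.0262 q [  8. -14. 118.  -0.  76. -76.]
True
t 38.5 p [0.4199 0.1099 0.0314] F [-0.5  0.1  2.9] M [-0.13 -0.02  0.04] w 0.0261 q [  8.  -6. 122.  -0.  64. -76.]
```

View pics/l1.png

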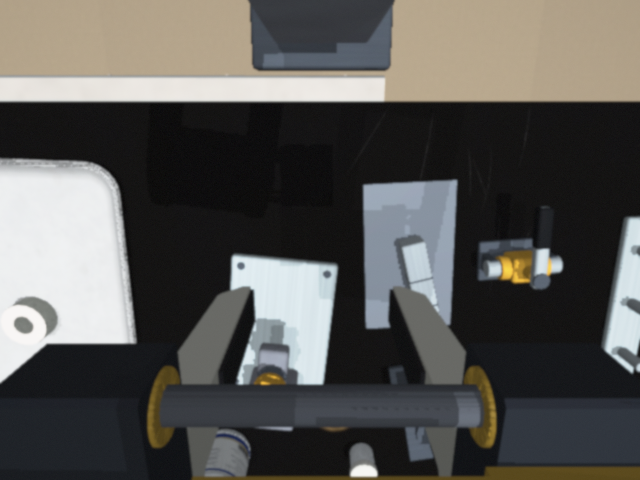

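Run:
```python
from h import *
bot.movep([.36,.15,.34],down(90));bot.dwell(.2)
w=snap("wrist","l2");np.savez("l2.npz",**w); crop(w,250,130,470,330,3.5,"l3")
```

```text
(no output)
```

View pics/l3.png

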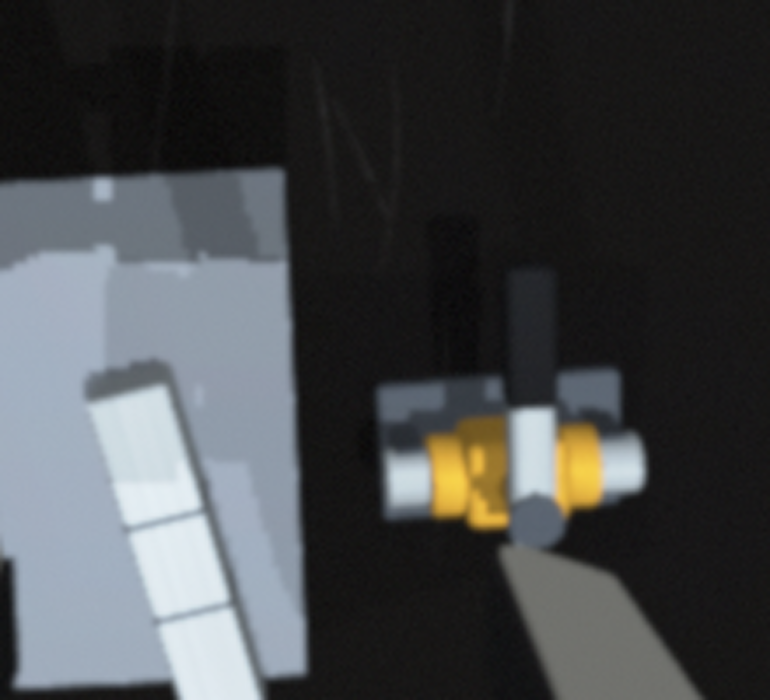

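Run:
```python
from h import *
w=dict(np.load("l2.npz"))
R=lambda u,v: ray(w,250+u/3.5,130+v/3.5,.03)[:2]
A=[R(90,403),R(166,383)];B=[R(128,530),R(202,512)];C=[R(155,622),R(231,605)]
for Q in(A,B,C): print(np.round(Q,4).tolist(),np.linalg.norm(Q[0]-Q[1]))
a,b,c=[np.mean(Q,0) for Q in(A,B,C)]
x=c-a;ang=np.degrees(np.arctan2(x[1],x[0]));print(ang,np.linalg.norm(b-a),np.linalg.norm(c-a));print("mid",a+.065*x/np.linalg.norm(x),(b+c)/2)
t=snap("top");g=t["frame"];crop(t,240,240,310,345,5.7,"l4")
```

```text
[[0.4252, 0.0948], [0.4183, 0.1201]] 0.02627152486517851
[[0.4708, 0.1061], [0.4642, 0.1314]] 0.0261651583566243
[[0.5055, 0.1145], [0.499, 0.1411]] 0.02729086371343613
14.189633471648932 0.04718555321002639 0.0831060597352122
mid [0.48472624 0.1233648 ] [0.48489679 0.12328386]
```

View pics/l4.png

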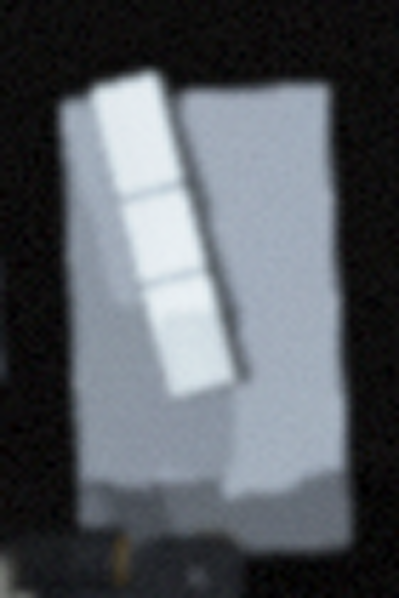

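The block now lies at (0.485, 0.123) with yaw 14.2°. I had been holding it by its end, so it must have been knocked or slipped. I'll regrip it more firmly and check after lifting.

Run:
```python
from h import *
b=np.array([.4848,.1233]);ya=14.2
g=b-.025*d2(ya)
bot.movep([*g,.13],down(ya+90)); s=snap("top","m0");bot.servo_line([*g,.031],rate=.12,max_force=10); st()
move_gripper(.015,squeeze=60); st()
bot.servo_line([*g,.085],rate=.08);st()
bot.servo_line([.40,.06,.085],down(pyaw+90),rate=.10);st()
w=snap("wrist","m1");s=snap("top","m2")
```

```text
t 44.2 p [0.4613 0.1173 0.0318] F [0.3 0.1 0.1] M [0.12 0.   0.01] w 0.0601 q [  8.   1. 116.  -0.  63. -96.]
t 44.8 p [0.4607 0.1172 0.0312] F [-0.4  0.6  2.2] M [ 0.02  0.15 -0.01] w 0.0277 q [  8.   1. 116.   0.  63. -96.]
t 45.7 p [0.4602 0.1171 0.0846] F [-1.   0.1 -1.3] M [0.05 0.01 0.05] w 0.0279 q [  8.  -4. 114.  -0.  70. -96.]
t 46.6 p [0.4004 0.0602 0.0852] F [ 0.4 -0.2 -1.5] M [0.05 0.04 0.02] w 0.0279 q [  1. -16. 125.   0.  71. -83.]
```

View pics/m1.png

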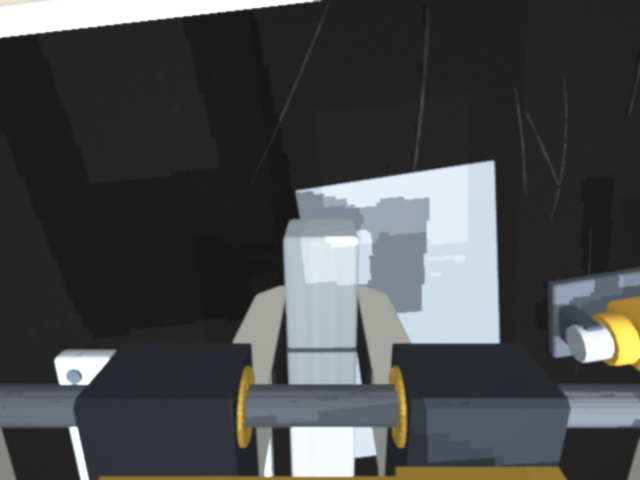

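View pics/m2.png

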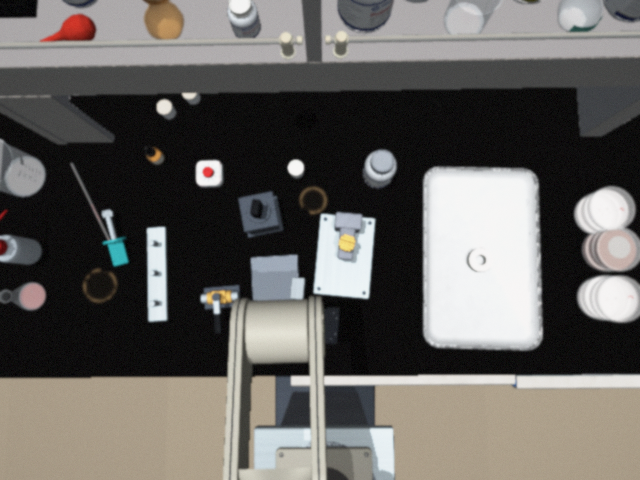

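The block is now held square: straight in the jaws at (322,300), width 27.9 mm. I'll carry it to the front of the press and slide it in.

Run:
```python
from h import *
D=down(pyaw+90)
q=anv-(.115+.025)*d2(pyaw)
bot.servo_line([*q,.085],D,rate=.10);st()
print(bot.servo_line([*q,.040],rate=.05,max_force=4));o=st()
z=o["ee_pos"][2]+.0012
bot.servo_line([*q,z],rate=.05)
q2=anv-(.048+.025)*d2(pyaw)
print(bot.servo_line([*q2,z],rate=.05,max_force=12));st()
print(bot.servo_line([*q2,.037],rate=.03,max_force=4));st()
w=snap("wrist","n1")
move_gripper(.045); p=readout.get_obs()["ee_pos"]
b=p[:2]-.04*d2(pyaw);bot.servo_line([*b,p[2]+.0],rate=.1) if 0 else None
bot.servo_line([p[0],p[1],.16],rate=.15)
bot.movep([.38,-.04,.30],down(pyaw+90));bot.dwell(.2)
w=snap("wrist","n2");np.savez("n2.npz",**w);st()
```

```text
t 48.0 p [ 0.4226 -0.0417  0.0849] F [ 0.1  1.1 -2.5] M [0.03 0.11 0.04] w 0.0276 q [-13. -13. 122.   0.  71. -97.]
True
t 48.8 p [ 0.422  -0.0419  0.041 ] F [-1.   0.9  3.5] M [ 0.1  -0.14  0.03] w 0.0274 q [-13.  -8. 123.   0.  65. -97.]
False
t 50.5 p [ 0.4891 -0.0489  0.0422] F [ 0.2 -0.6 -1.3] M [0.05 0.04 0.02] w 0.0275 q [-12.   3. 113.   0.  65. -96.]
True
t 50.7 p [ 0.49   -0.0491  0.0407] F [-1.7 -0.2  5.9] M [0.03 0.07 0.05] w 0.0276 q [-12.   3. 113.   0.  65. -96.]
t 53.2 p [ 0.3799 -0.0399  0.2983] F [-0.1 -0.  -0.4] M [ 0.02 -0.    0.04] w 0.0451 q [-14. -29. 111.   0.  97. -98.]
```

View pics/n2.png

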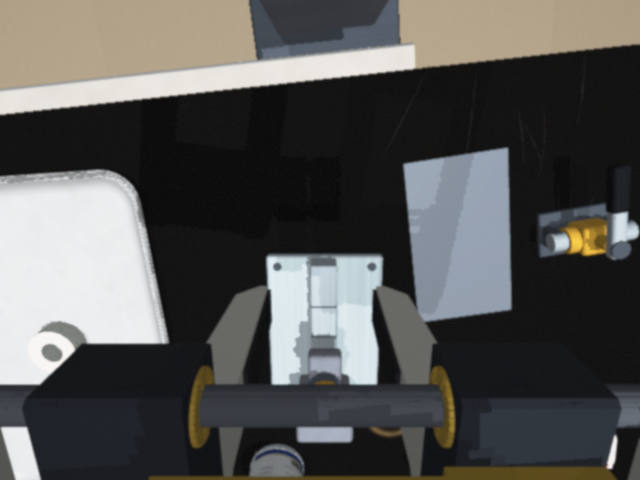

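The block lies straight along the press, from outer end (322,260) through (322,330) and under the arm. Next is the driver stand.

Run:
```python
from h import *
bot.movep([.60,.08,.32],down(90));bot.dwell(.2)
w=snap("wrist","o1");np.savez("o1.npz",**w);crop(w,220,60,520,280,2.6,"o2");st()
```

```text
t 54.5 p [0.5997 0.0792 0.3209] F [0.1 0.7 0.5] M [ 0.06 -0.01  0.01] w 0.0447 q [  3.   7.  78.  -0.  95. -87.]
```

View pics/o1.png

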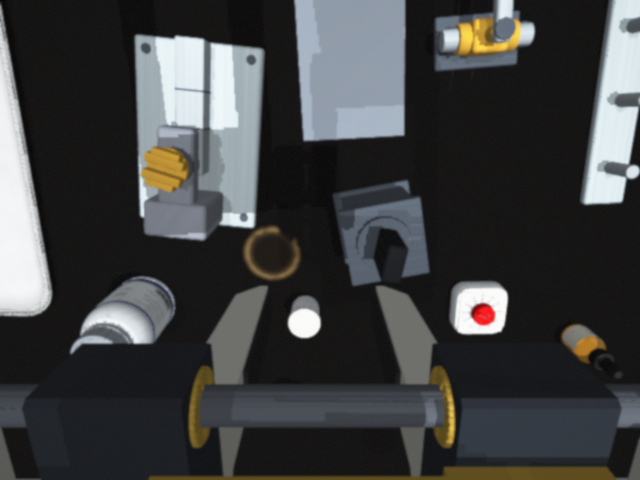

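View pics/o2.png

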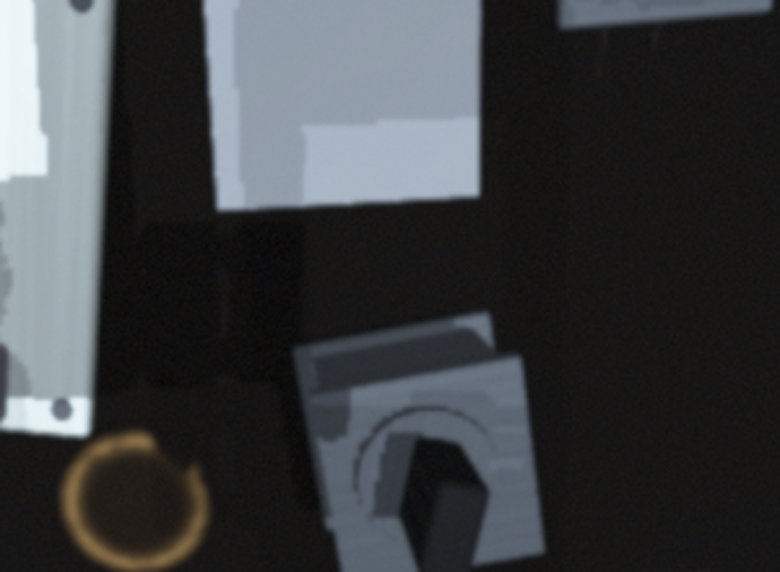

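Run:
```python
from h import *
w=dict(np.load("o1.npz"));t=snap("top")
g=(255*(w["frame"]/255.)**.45).astype(np.uint8); cv2.imwrite("pics/p1.png",cv2.resize(g[170:300,320:445,::-1],None,fx=4.5,fy=4.5,interpolation=cv2.INTER_CUBIC))
R=lambda u,v,z: np.round(ray(w,u,v,z)[:2],4)
for u,v in[(308,395),(520,357),(545,552)]: print(R(220+u/2.6,60+v/2.6,.08))
t0=dict(np.load("h1.npz"))
g=(255*(t0["frame"]/255.)**.45).astype(np.uint8); cv2.imwrite("pics/p2.png",cv2.resize(g[185:242,232:292,::-1],None,fx=9,fy=9,interpolation=cv2.INTER_CUBIC))
```

```text
[0.6086 0.0945]
[0.5945 0.1717]
[0.671  0.1867]
```

View pics/p1.png

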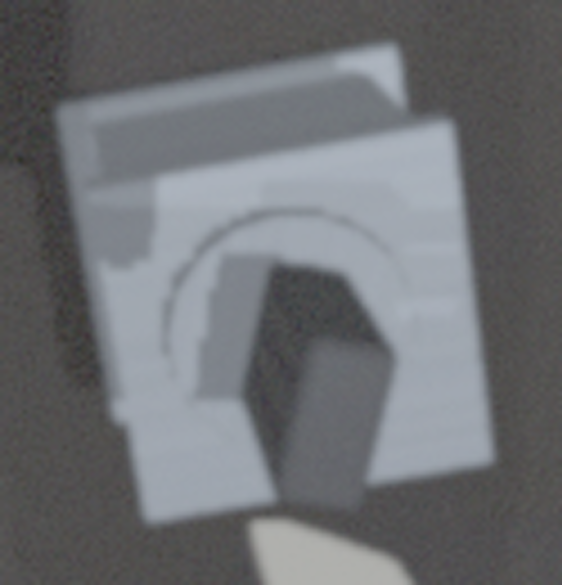

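View pics/p2.png

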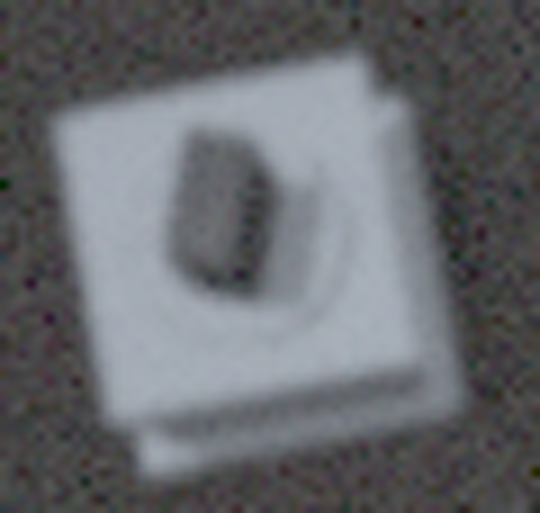

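Run:
```python
from h import *
w=dict(np.load("o1.npz"));t=dict(np.load("h1.npz"))
P=np.array([ray(w,320+u/4.5,170+v/4.5,.142)[:2] for u,v in[(310,338),(393,355),(360,510),(281,500)]])
print(P.round(4),P.mean(0));x=(P[2]+P[3]-P[0]-P[1])/2;print(np.linalg.norm(x),np.degrees(np.arctan2(x[1],x[0])),np.linalg.norm(P[0]-P[1]))
Q=np.array([ray(t,232+u/9,185+v/9,.142)[:2] for u,v in[(192,130),(245,132),(170,265),(222,295)]])
print(Q.round(4),Q.mean(0));x=(Q[0]+Q[1]-Q[2]-Q[3])/2;print(np.linalg.norm(x),np.degrees(np.arctan2(x[1],x[0])))
# slot: o1 head
g=w["frame"][110:210,120:220,::-1];cv2.imwrite("pics/q1.png",cv2.resize(g,None,fx=6,fy=6,interpolation=cv2.INTER_CUBIC))
```

```text
[[0.6217 0.1337]
 [0.625  0.1491]
 [0.6558 0.1447]
 [0.6538 0.1298]] [0.63905305 0.13933319]
0.031744893895837935 -7.499256453176674 0.015734764169516437
[[0.654  0.1422]
 [0.6533 0.1296]
 [0.6216 0.1472]
 [0.6143 0.1348]] [0.63580575 0.13844288]
0.03605490198815369 -8.211311703050875
```

View pics/q1.png

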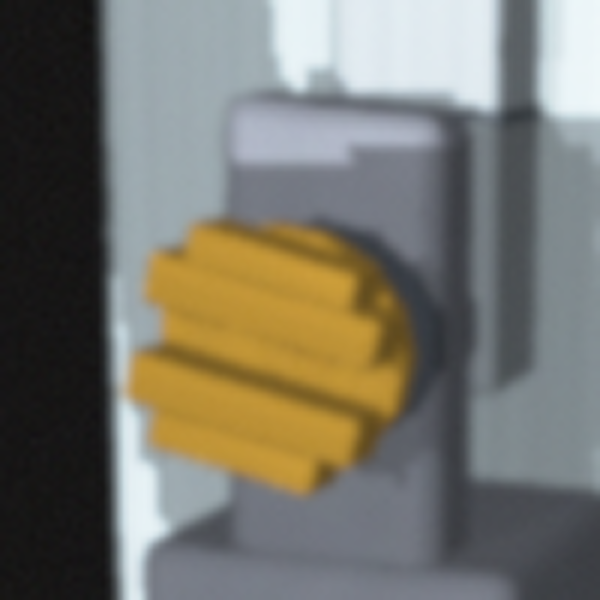

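The slot runs about 15° off the world y axis. One look from straight above the head will fix its angle and centre.

Run:
```python
from h import *
bot.movep([.645,-.057,.30],down(90));bot.dwell(.3)
w=snap("wrist","r1");np.savez("r1.npz",**w);u,v=pix(w,[.562,-.0565,.11]).astype(int);print(u,v)
crop(w,u-50,max(0,v-50),u+50,v+50,6,"r2");print(u-50,max(0,v-50))
```

```text
321 111
271 61
```

View pics/r2.png

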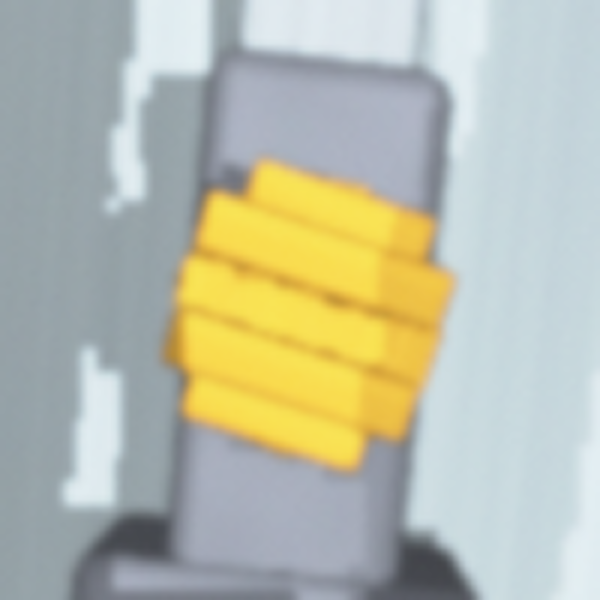

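View pics/r1.png

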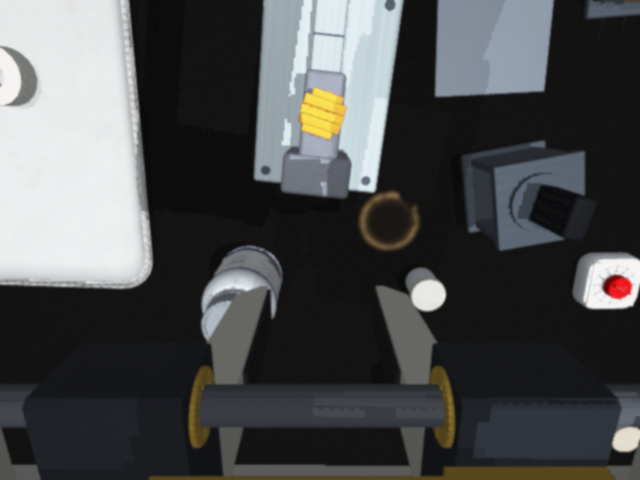

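Run:
```python
from h import *
w=dict(np.load("r1.npz"))
R=lambda u,v,z:ray(w,271+u/6,61+v/6,z)[:2]
for z in(.104,.116):
  a=[R(185,258,z),R(440,328,z)];b=[R(180,310,z),R(430,382,z)]
  for l in(a,b): d=l[1]-l[0];print(z,"ang",np.degrees(np.arctan2(d[1],d[0])),np.linalg.norm(d))
  n=(a[1]-a[0])/np.linalg.norm(a[1]-a[0]);print("slot w",abs(np.cross(n,b[0]-a[0])),"ctr",np.mean(a+b,0))
# head extents: all outline
hsv=cv2.cvtColor(w["frame"],cv2.COLOR_RGB2HSV);m=np.zeros((480,640),np.uint8);m[70:150,285:365]=cv2.inRange(hsv[70:150,285:365],(15,100,90),(35,255,255))
c=np.vstack(cv2.findContours(m,0,2)[0]);(cc,r)=cv2.minEnclosingCircle(c);print(cc,r,r*2*.33/408,ray(w,*cc,.112))
```

```text
0.104 ang 75.37903356973341 0.03460236843117614
0.104 ang 74.59841209693151 0.03425024998636359
slot w 0.0064771296702107834 ctr [ 0.56391345 -0.05597859]
0.116 ang 75.3790335697335 0.03337095728072659
0.116 ang 74.59841209693137 0.03303136984459587
slot w 0.006246624937141073 ctr [ 0.56381924 -0.05600397]
(321.84686279296875, 113.04900360107422) 26.249401092529297 0.042462266473209165 [ 0.56293761 -0.05653282  0.112     ]<stdin>:7: DeprecationWarning: Arrays of 2-dimensional vectors are deprecated. Use arrays of 3-dimensional vectors instead. (deprecated in NumPy 2.0)
```

The slot centre is about (0.5635, -0.0563) with yaw 75°. The driver handle centre is about (0.639, 0.140) with yaw -7.8°. The black driver hanging in the grey stand (o1 px (388,250)) is the one meant; the turquoise one on the table is not. I'll take the black one.

Run:
```python
from h import *
P=[.6392,.1398]
move_gripper(.06)
bot.movep([*P,.21],down(82.2)); print(bot.servo_line([*P,.120],rate=.08,max_force=6)); st()
move_gripper(.008,squeeze=45); o=st()
p=o["ee_pos"]
bot.servo_line([p[0],p[1],.255],rate=.10); st()
w=snap("wrist","s1")
bot.servo_line([.5635,-.0563,.255],down(-15),rate=.09); bot.dwell(.3);st()
snap("scene","s2");w=snap("wrist","s3");crop(snap("scene"),250,150,400,280,5,"s4")
```

```text
False
t 58.2 p [0.6397 0.1399 0.1209] F [ 0.5 -0.1  0.2] M [0.05 0.02 0.09] w 0.0598 q [  8.  20.  83.   0.  76. -74.]
t 58.9 p [0.6392 0.1398 0.12  ] F [-0.3 -0.1  0.4] M [ 0.1  -0.01  0.01] w 0.0176 q [  8.  21.  83.   0.  76. -74.]
t 60.4 p [0.6388 0.1398 0.2539] F [ 0.5  0.  -0.7] M [ 0.04 -0.01 -0.  ] w 0.0178 q [  8.  16.  75.  -0.  90. -74.]
t 63.2 p [ 0.5635 -0.0562  0.255 ] F [-0.2  0.5 -1.9] M [-0.07  0.1  -0.01] w 0.0178 q [-11.   2.  90.   0.  88.   4.]
```

View pics/s3.png

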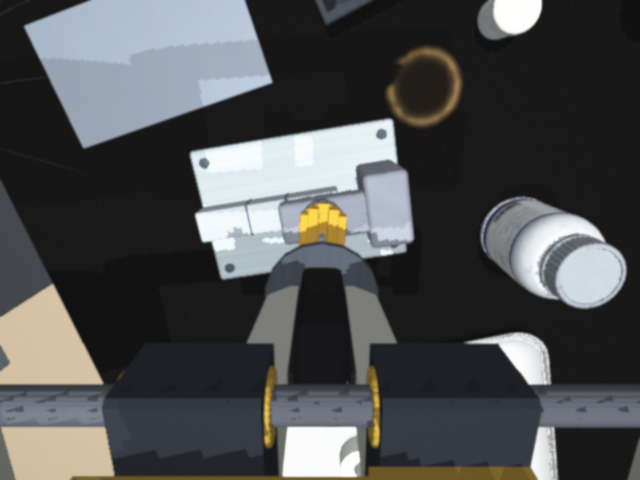

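View pics/s4.png

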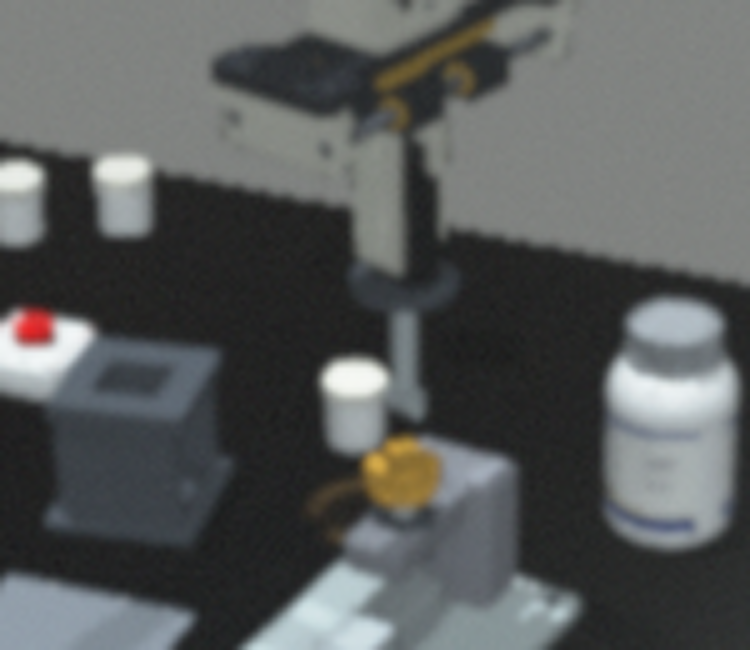

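The driver hangs upright over the head. In s3 the slot is in line with the blade, tip near (322,238). I'll insert it.

Run:
```python
from h import *
P=[.5635,-.0563]
bot.servo_line([*P,.232],rate=.08)
print(bot.servo_line([*P,.195],rate=.025,max_force=4)); o=st(); print("tip z",o["ee_pos"][2]-.110)
```

```text
True
t 64.7 p [ 0.5635 -0.0563  0.2143] F [-0.8 -0.2  5.6] M [0.02 0.27 0.01] w 0.0176 q [-11.   3.  93.  -0.  84.   4.]
tip z 0.10431087904308754
```

The tip stopped at z = 104.3 mm. That is on the slot floor, because the head's top would stop it near 116 mm. About 10 mm remains, roughly 309° of turning. First stroke:

```bash
cat >> h.py <<'E'
def turn(P,z0,a0,a1,step=10,lim=.16):
    """turn clockwise from jaw yaw a0 to a1 (a1<a0), following the thread; print world moment z"""
    out=[]
    n=int(np.ceil(abs(a1-a0)/step))
    for a in np.linspace(a0,a1,n+1)[1:]:
        bot.servo_line([*P,z0-.012*(a0-a)/360],down(a),rate=.05)
        o=readout.get_obs();out.append((round(a,1),round(o["moment"][2],3),np.round(o["contact_force"],1).tolist()))
    return out
E
python3 - <<'E'
from h import *
P=[.5635,-.0563]
t0=readout.get_obs()["t"]
for r in turn(P,.2151,-15,-45): print(r)
o=st();print(o["t"]-t0)
E
```

```text
(np.float64(-25.0), np.float64(0.079), [1.6, -1.0, -0.1])
(np.float64(-35.0), np.float64(-0.011), [1.4, -1.3, -0.3])
(np.float64(-45.0), np.float64(0.05), [1.4, -0.9, -0.1])
t 65.6 p [ 0.5636 -0.0563  0.2141] F [ 1.4 -0.9 -0.1] M [-0.26 -0.26  0.05] w 0.0179 q [-11.   3.  93.  -0.  84.  34.]
0.9750000000000085
```

Run:
```python
from h import *
P=[.5635,-.0563]
for r in turn(P,.2141,-45,-157,step=8): print(r)
o=st()
c=snap("scene");crop(c,270,180,400,280,6,"u1")
```

```text
(np.float64(-53.0), np.float64(0.022), [1.6, -0.8, -0.5])
(np.float64(-61.0), np.float64(0.062), [1.1, -0.8, -0.7])
(np.float64(-69.0), np.float64(0.014), [0.9, 0.3, -0.3])
(np.float64(-77.0), np.float64(-0.004), [0.2, -1.0, -2.1])
(np.float64(-85.0), np.float64(-0.027), [-0.2, -0.2, -0.6])
(np.float64(-93.0), np.float64(0.04), [-0.1, -0.2, -1.2])
(np.float64(-101.0), np.float64(-0.063), [-0.3, 1.4, -1.4])
(np.float64(-109.0), np.float64(0.0), [-0.1, 2.7, -1.0])
(np.float64(-117.0), np.float64(0.023), [-0.5, 2.3, -1.7])
(np.float64(-125.0), np.float64(0.014), [-0.2, 3.0, -1.9])
(np.float64(-133.0), np.float64(0.036), [1.0, 4.2, -2.3])
(np.float64(-141.0), np.float64(0.042), [1.7, 3.9, -1.9])
(np.float64(-149.0), np.float64(0.057), [0.8, 3.4, -2.6])
(np.float64(-157.0), np.float64(0.047), [3.0, 3.5, -2.5])
t 69.7 p [ 0.5637 -0.0564  0.2105] F [ 3.   3.5 -2.5] M [ 0.98 -0.41  0.05] w 0.0178 q [-11.   3.  93.  -0.  83. 146.]
```

View pics/u1.png

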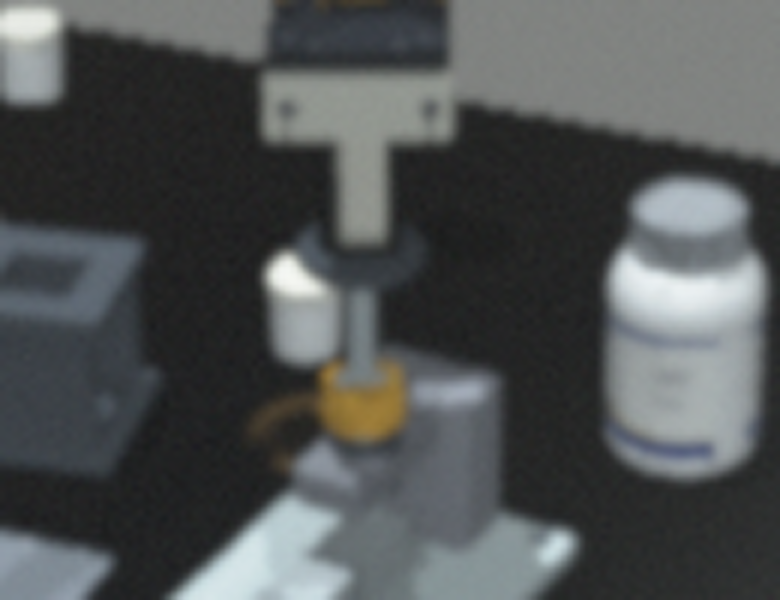

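Run:
```python
from h import *
P=[.5635,-.0563]
bot.servo_line([*P,.2105],down(-149),rate=.05); st()
bot.servo_line([*P,.238],rate=.06)
q=kin.solve_ik([*P,.238],down(31)); print(np.round(q,1))
qq=np.array(readout.get_obs()["joint_positions"]);qq[5]-=180;print(np.round(qq,1))
bot.goto_joints(qq); bot.servo_line([*P,.238],down(31)); bot.dwell(.2); st()
w=snap("wrist","v1");np.savez("v1.npz",**w)
crop(w,220,130,420,280,4,"v2")
```

```text
t 70.1 p [ 0.5634 -0.0569  0.2106] F [ 1.2  0.1 -1.2] M [ 0.09 -0.03  0.03] w 0.0179 q [-11.   3.  93.  -0.  84. 138.]
[-10.9   2.4  91.2  -0.   86.4 -41.9]
[-10.9   2.4  91.2  -0.   86.4 -41.9]
t 73.8 p [ 0.5635 -0.0563  0.238 ] F [-0.4 -0.8 -1.4] M [-0.02  0.   -0.03] w 0.0181 q [-11.   2.  91.   0.  86. -42.]
```

View pics/v2.png

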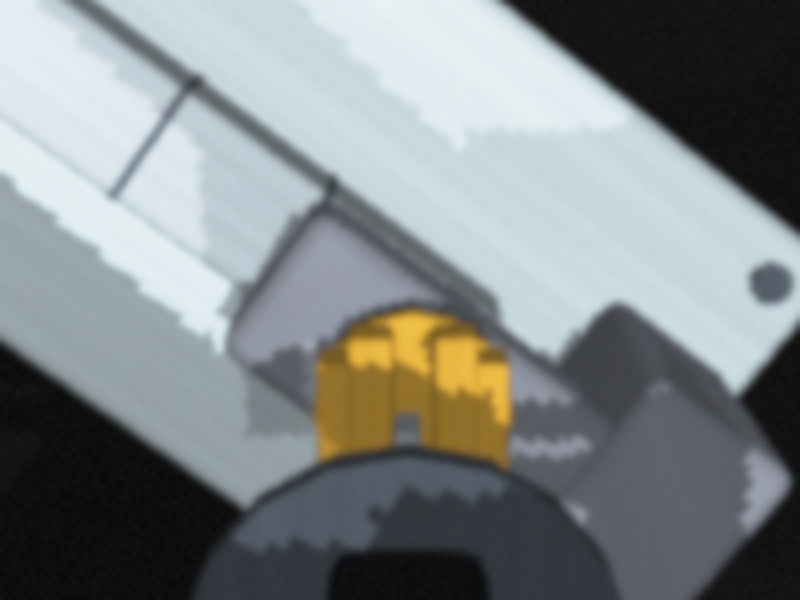

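The slot at v2 (408,400) is in line with the blade again. Reinsert and measure.

Run:
```python
from h import *
P=[.5635,-.0563]
bot.servo_line([*P,.226],rate=.08)
print(bot.servo_line([*P,.195],rate=.025,max_force=4)); o=st(); print("tip z",o["ee_pos"][2]-.110)
```

```text
True
t 74.8 p [ 0.5636 -0.0563  0.21  ] F [-1.   1.3  5.9] M [ 0.01  0.31 -0.04] w 0.0178 q [-11.   3.  93.  -0.  83. -42.]
tip z 0.09997465384861338
```

The floor is now at 100.0 mm, so it sank 4.3 mm, or 130°. About 6 mm remains. I'll continue, averaging the torque near the end.

Run:
```python
from h import *
P=[.5635,-.0563]
def avg(n=6):
    L=[]
    for _ in range(n): bot.dwell(.05); L.append(readout.get_obs()["moment"][2])
    return np.mean(L),np.std(L)/np.sqrt(n)
a0=31; z0=.2108
zf=lambda a: z0-.012*max(0,(a0-8-a))/360
a=a0
while a>a0-188+60:
    a-=12; bot.servo_line([*P,zf(a)],down(a),rate=.06)
    print(a,np.round(avg(3),3))
o=st()
```

```text
19 [0.034 0.027]
7 [0.049 0.014]
-5 [0.064 0.009]
-17 [0.028 0.005]
-29 [0.045 0.008]
-41 [0.03  0.009]
-53 [0.016 0.008]
-65 [0.001 0.015]
-77 [0.008 0.012]
-89 [0.003 0.013]
-101 [0.018 0.005]
t 80.4 p [ 0.5634 -0.0562  0.2066] F [-0.6  2.6 -1.9] M [0.42 0.36 0.03] w 0.018 q [-11.   3.  93.   0.  83.  90.]
```

Run:
```python
from h import *
P=[.5635,-.0563]
def avg(n=5):
    L=[]
    for _ in range(n): 
        o=readout.get_obs();L.append([o["moment"][2],o["joint_efforts"][5]]);bot.dwell(.02)
    return np.round(np.mean(L,0),3)
a0=31; z0=.2108
zf=lambda a: z0-.012*max(0,(a0-8-a))/360
a=-101
while a>-145:
    a-=4; bot.servo_line([*P,zf(a)],down(a),rate=.06); print(a,avg())
o=st()
print(bot.servo_line([*P,.195],rate=.02,max_force=4)); o=st(); print("tip z",o["ee_pos"][2]-.110)
bot.servo_line([*P,o["ee_pos"][2]+.0006],rate=.02)
```

```text
-105 [0.012 0.299]
-109 [0.031 0.301]
-113 [0.032 0.303]
-117 [0.038 0.305]
-121 [0.022 0.306]
-125 [0.011 0.307]
-129 [0.044 0.308]
-133 [0.056 0.309]
-137 [0.01  0.309]
-141 [0.019 0.309]
-145 [0.036 0.246]
t 84.1 p [ 0.5636 -0.0563  0.2053] F [ 1.8  4.3 -2.9] M [ 1.36 -0.22  0.04] w 0.0179 q [-11.   3.  94.  -0.  83. 134.]
True
t 84.4 p [ 0.5642 -0.0563  0.2044] F [ 0.5 -0.2  3.1] M [ 0.2  -0.03  0.  ] w 0.017 q [-11.   3.  94.   0.  83. 134.]
tip z 0.09440992173439437
```

Run:
```python
from h import *
bot.dwell(.3);o=st();print(o["joint_efforts"][5])
w=snap("wrist","w1");c=snap("scene");crop(c,270,180,400,280,6,"w2")
```

```text
t 84.9 p [ 0.5637 -0.0563  0.2051] F [3.2 1.4 0.4] M [ 0.43 -0.77  0.02] w 0.0179 q [-11.   3.  94.   0.  83. 134.]
0.03538847900927067
```

View pics/w1.png

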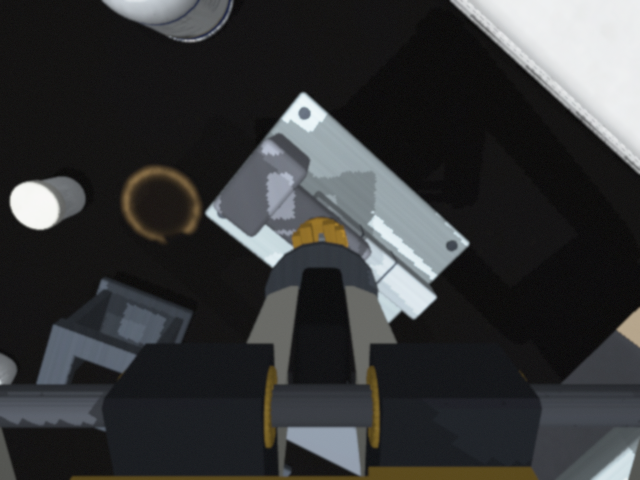

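View pics/w2.png

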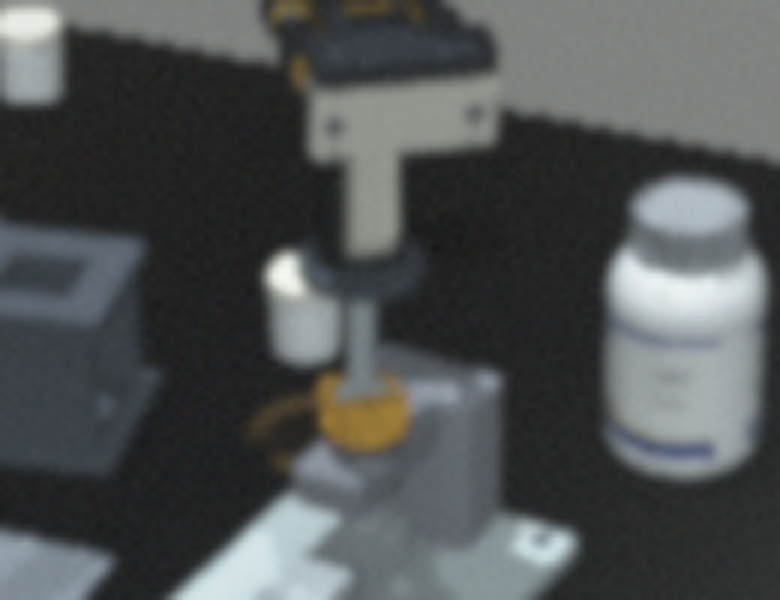

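The readings agree: the floor is at 94.4 mm, and the angle count of 168° gives 94.3 mm. I'll make the last few degrees while watching torque.

Run:
```python
from h import *
P=[.5635,-.0563]
def avg(n=6):
    L=[]
    for _ in range(n): 
        o=readout.get_obs();L.append([o["moment"][2],o["joint_efforts"][5]]);bot.dwell(.02)
    return np.round(np.mean(L,0),3)
z=.2050
for a in np.arange(-147,-156.1,-2):
    bot.servo_line([*P,z-.012*(-145-a)/360],down(a),rate=.06); print(a,avg())
bot.dwell(.4); o=st()
print(bot.servo_line([*P,.195],rate=.02,max_force=4)); o=st(); print("tip z",o["ee_pos"][2]-.110)
bot.dwell(.3)
```

```text
-147.0 [0.028 0.182]
-149.0 [0.041 0.168]
-151.0 [0.036 0.169]
-153.0 [0.039 0.169]
-155.0 [0.063 0.169]
t 87.2 p [ 0.5635 -0.0563  0.2047] F [4.3 2.8 0.9] M [ 0.62 -0.95 -0.  ] w 0.0178 q [-11.   3.  94.  -0.  83. 144.]
True
t 87.4 p [ 0.5639 -0.0561  0.2041] F [-0.3  0.6  4.7] M [ 0.29 -0.01  0.05] w 0.0178 q [-11.   4.  94.   0.  83. 144.]
tip z 0.09407100992431079
```

The floor is at 94.07 mm, so the foot is about 28.1 mm above the plate, mid-window. Next I'll centre the blade, withdraw, and return the driver to its stand.

Run:
```python
from h import *
P=[.5635,-.0563]
bot.servo_line([*P,.2047],down(-148),rate=.05);st()
bot.servo_line([*P,.25],rate=.08);st()
S=[.6392,.1398]
bot.servo_line([*S,.25],down(-97.8),rate=.10);bot.dwell(.3);st()
w=snap("wrist","x1");c=snap("scene");crop(c,220,150,370,280,5,"x2")
```

```text
t 88.0 p [ 0.5632 -0.0564  0.2042] F [ 0.5 -0.1 -0.2] M [ 0.08 -0.08  0.02] w 0.0176 q [-11.   3.  94.  -0.  83. 137.]
t 88.7 p [ 0.5634 -0.0563  0.2499] F [-0.  -0.3 -0.7] M [0.12 0.09 0.02] w 0.0176 q [-11.   2.  90.  -0.  88. 137.]
t 91.2 p [0.6392 0.1397 0.2501] F [ 0.3 -0.6 -0.7] M [0.02 0.17 0.01] w 0.0177 q [  8.  16.  75.   0.  89. 106.]
```

View pics/x1.png

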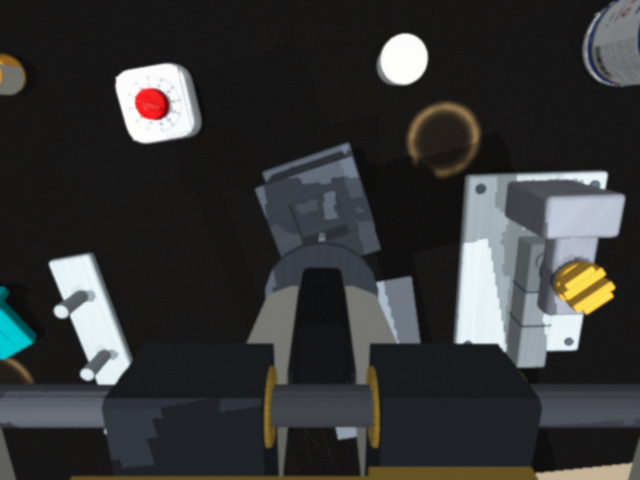

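View pics/x2.png

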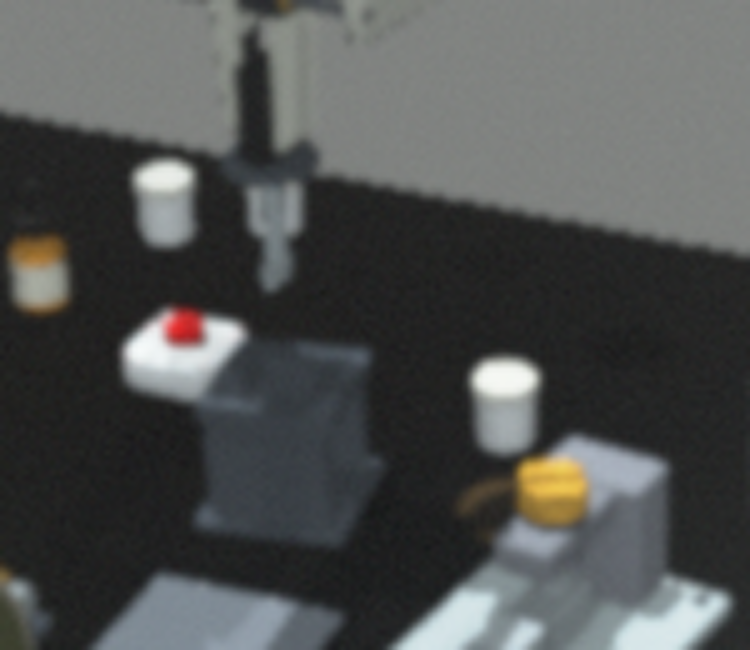

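Run:
```python
from h import *
S=[.6392,.1398]
print(bot.servo_line([*S,.150],rate=.08,max_force=6));st()
print(bot.servo_line([*S,.1175],rate=.03,max_force=4));st()
move_gripper(.05);bot.servo_line([*S,.25],rate=.12);st()
bot.movep([.60,.08,.32],down(90));bot.dwell(.2)
w=snap("wrist","y1");np.savez("y1.npz",**w)
g=(255*(w["frame"]/255.)**.45).astype(np.uint8); cv2.imwrite("pics/y2.png",cv2.resize(g[170:300,320:445,::-1],None,fx=4.5,fy=4.5))
crop(w,110,20,290,260,2.4,"y3")
```

```text
False
t 92.7 p [0.6397 0.1399 0.1509] F [ 0.5  0.1 -0.6] M [0.01 0.16 0.02] w 0.0178 q [  8.  19.  82.  -0.  79. 106.]
True
t 93.7 p [0.639  0.1398 0.12  ] F [ 0.3 -0.6  5.1] M [ 0.04  0.11 -0.01] w 0.0176 q [  8.  21.  83.   0.  76. 106.]
t 95.6 p [0.6387 0.1397 0.2487] F [-0.3  0.1 -0.3] M [ 0.03  0.14 -0.01] w 0.0498 q [  8.  16.  75.   0.  89. 106.]
```

View pics/y2.png

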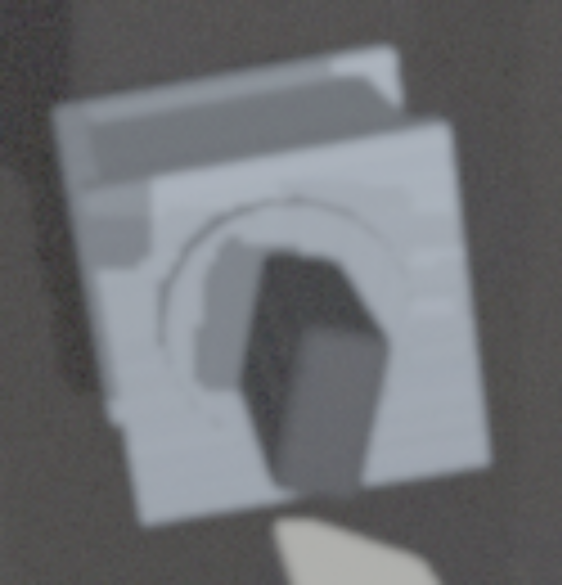

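View pics/y3.png

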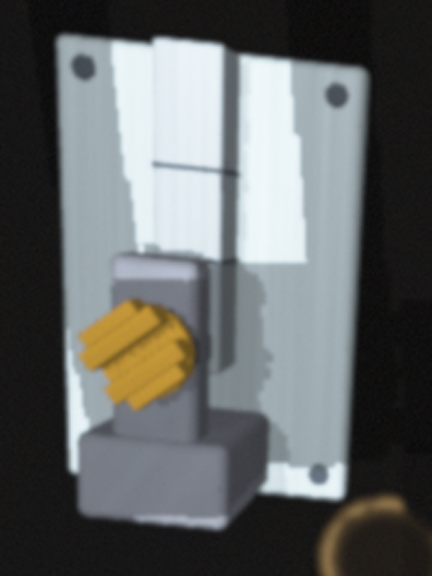

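The driver hangs as before (y2), and the slot yaw reads about 120° as expected. Now I'll draw the block straight out, feeling for drag, and return it to the mat.

Run:
```python
from h import *
D=down(pyaw+90)
q2=anv-(.048+.025)*d2(pyaw); q=anv-(.120+.025)*d2(pyaw)
bot.servo_line([.45,-.04,.25],D,rate=.2)
bot.movep([*q2,.15],D); move_gripper(.055)
print(bot.servo_line([*q2,.041],rate=.08,max_force=8));st()
move_gripper(.015,squeeze=60);o=st();z=o["ee_pos"][2]
n=8
for i in range(1,n+1):
    p=q2+(q-q2)*i/n; bot.servo_line([*p,z],D,rate=.04); 
    L=[readout.get_obs()["contact_force"] for _ in range(3)];print(i,np.round(np.mean(L,0),1))
bot.servo_line([*q,.09],rate=.06);st()
w=snap("wrist","z1")
```

```text
False
t 102.2 p [ 0.4899 -0.0491  0.0416] F [-0.8  0.6 -1. ] M [-0.01 -0.02 -0.06] w 0.0551 q [-12.   2. 113.   0.  65. -96.]
t 102.8 p [ 0.4894 -0.049   0.0411] F [-0.1  0.1  1.2] M [0.07 0.06 0.05] w 0.0277 q [-12.   2. 113.   0.  65. -96.]
1 [-3.   0.9  3.4]
2 [-3.5  0.6  4.1]
3 [-4.3  0.1  3.8]
4 [-2.3 -0.   4.1]
5 [-3.7 -0.1  3.6]
6 [-3.5 -0.1  4.5]
7 [-3.  -0.1  4.6]
8 [-3.1  1.7  4.3]
t 106.8 p [ 0.4175 -0.0415  0.0896] F [ 0.   0.4 -2.2] M [ 0.03  0.06 -0.01] w 0.0275 q [-13. -14. 122.   0.  71. -97.]
```

View pics/z1.png

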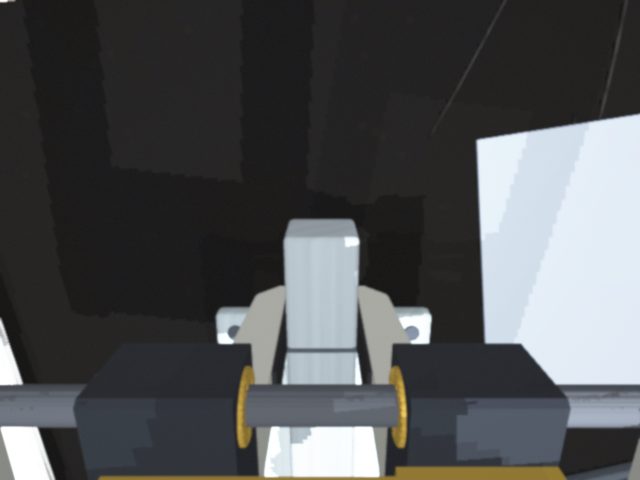

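The block came out square with about 3-4 N of drag, only slightly more under the foot, so the fit is "just touching". Now to the mat, whose centre is (0.449, 0.108).

Run:
```python
from h import *
m=np.array([.449,.108]);g=m-.025*d2(3.1)
bot.servo_line([.40,.0,.095],rate=.1)
bot.servo_line([*g,.095],down(93.1),rate=.10);st()
bot.servo_line([*g,.045],rate=.08)
print(bot.servo_line([*g,.028],rate=.03,max_force=3.5));st()
move_gripper(.06);bot.servo_line([*g,.2],rate=.15)
bot.movep([.36,.09,.34],down(90));bot.dwell(.3)
w=snap("wrist","A1");np.savez("A1.npz",**w);st()
```

```text
t 108.7 p [0.4239 0.1062 0.0949] F [-0.1 -0.6 -1.5] M [ 0.06  0.05 -0.  ] w 0.0276 q [  7. -11. 120.  -0.  72. -86.]
True
t 109.9 p [0.4241 0.1067 0.0309] F [ 0.4 -0.1  3.2] M [ 0.05 -0.06  0.05] w 0.0276 q [  7.  -5. 122.   0.  63. -86.]
t 113.0 p [0.3599 0.09   0.3388] F [ 0.3 -0.2 -0.5] M [ 0.05 -0.01  0.02] w 0.0601 q [  6. -30. 108.   0. 102. -84.]
```

View pics/A1.png

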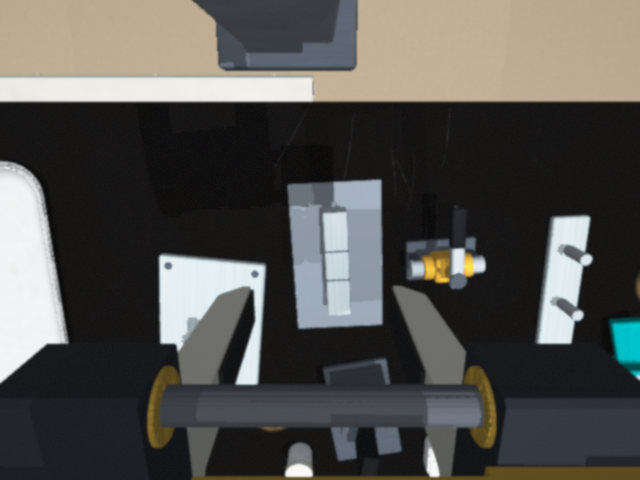

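The block lies centred on the mat at (336,263), the driver is in its stand, and the cock still points at the robot from (458,280) to (459,207). One check of the tray and screw from the top camera, then I'll open the cock.

Run:
```python
from h import *
th=-177
p=pin+.058*d2(th)
move_gripper(.05)
bot.movep([*p,.2],down(th+90)); t=snap("top","B1")
print(bot.servo_line([*p,.083],rate=.12,max_force=10)); st()
move_gripper(.024);st()
arc(th,-86,n=12); st()
th=arc(-86,-77,n=5,mf=8);st()
arc(th,th-4.5,n=1); move_gripper(.05); p=readout.get_obs()["ee_pos"]; bot.servo_line([p[0],p[1],.25],rate=.2)
bot.movep([.38,.16,.34],down(90));bot.dwell(.3)
w=snap("wrist","B2");np.savez("B2.npz",**w);st()
```

```text
False
t 117.4 p [0.3907 0.2327 0.0838] F [-0.2  0.5  0.7] M [0.1  0.21 0.  ] w 0.0502 q [ 24.  -7. 117.  -0.  70. 111.]
t 118.1 p [0.3901 0.2325 0.083 ] F [-0.4  0.  -0.6] M [0.03 0.2  0.02] w 0.0242 q [ 24.  -7. 117.  -0.  70. 111.]
t 121.5 p [0.452  0.1777 0.083 ] F [-0.8  0.9  0.9] M [-0.09  0.01  0.02] w 0.0238 q [ 15.  -2. 113.  -0.  69.  12.]
t 122.7 p [0.4589 0.1789 0.0825] F [-13.3  -0.8   8.3] M [-0.24  2.37 -0.12] w 0.0242 q [ 15.  -1. 111.   0.  70.   2.]
t 126.2 p [0.38   0.16   0.3398] F [ 0.3  0.8 -0.3] M [ 0.03 -0.01  0.05] w 0.0502 q [ 16. -23. 103.   0. 100. -74.]
```

View pics/B2.png

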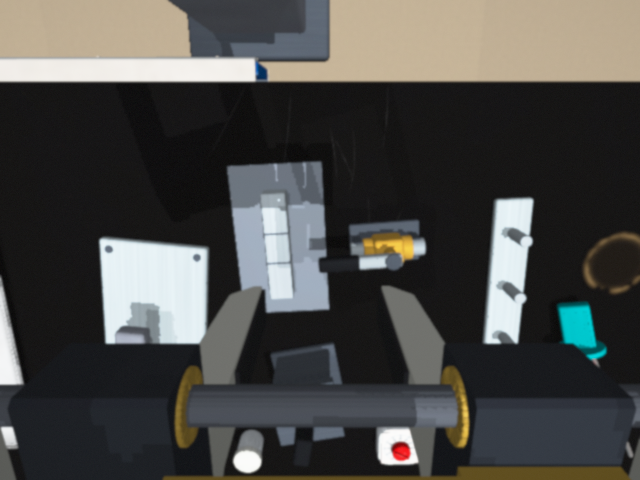

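View pics/B1.png

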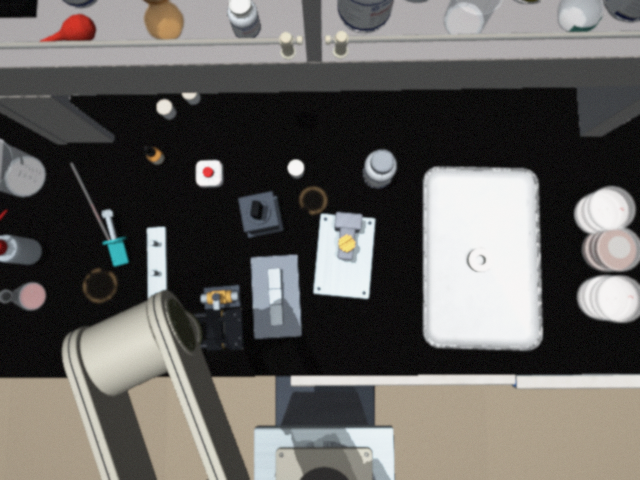

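Run:
```python
from h import *
w=dict(np.load("B2.npz"))
a=ray(w,394,261.5,.074)[:2];b=ray(w,321,265.5,.068)[:2];d=b-a;print("handle",a,b,np.degrees(np.arctan2(d[1],d[0])),np.linalg.norm(d))
t=snap("top");print("roll",ray(t,478,260,.027),"block",ray(w,277,246,.03))
job.hand_in(); st()
```

```text
handle [0.44855326 0.23586646] [0.4553465  0.15847602] -84.98349664901127 0.07768801602025657
roll [ 0.52692731 -0.36327333  0.027     ] block [0.44574686 0.10734059 0.03      ]
the job is handed in; nothing more can be done
the job is handed in; nothing more can be done
```

The changeover is done and handed in at about 126 s. No verdict was reported.

I shut the cock against its stop and moved the only roll present from its spindle to the tray. Then I slid the setting block in from the front and turned the screw down with the black driver in two strokes. After that the driver went back in its stand, the block back on its mat, and the cock was opened to its stop.

**Last checks**
- **Cock:** the handle measured -85°, against about -86° when it was open at the start.
- **Screw:** the slot floor was at 94.07 mm, so the foot is about 28.1 mm over the plate. The degrees turned agreed with that height. I trusted these because the torque readings were too noisy to show contact by themselves, and the block's drag coming out was only slightly higher under the foot.
- **Roll and block:** the roll lies near the tray centre, and the block within about 4 mm of the mat centre.
- **Driver:** it seated at the same height it was lifted from.
- **Bystanders:** the bottle, pot and timer look unmoved in the top view.

**What did not go smoothly**
- **First block grip:** the block was found twisted and held by its end, either knocked beforehand or slipped in the jaws. I put it back on the mat, measured it again and regripped it more firmly.
- **Turquoise driver:** the free-standing look-alike toppled in the first seconds, before I came near it. I left it alone.

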